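# Empty and shut the rice cooker

### The job

Take the steamer basket out of the rice cooker and stand it to drain on the black draining tray, on the free part beside the mug, then close the cooker again. The lid-release button is under the safety catch: slide the catch fully aside and press the button, and the lid springs open by itself. Set the basket down gently, flat on its feet and wholly inside the tray's rim, close the lid without slamming until it latches, and leave everything else on the worktop where it is.

Things in the scene. Friction and masses are not known exactly. Their poses are not given: they have to be found in the camera images.
- cooker: Rice cooker with hinged lid, brushed steel with a black front deck: 332 mm deep (its x, front at -x), 240 mm wide (y), 186 mm high when shut; fixed to the worktop. Origin: centre of the underside, z up. The flat front deck is 150 mm high, from x = -165 to -98 mm, in front of the lid. The round pot (inner radius 82 mm, axis at x = +20, y = 0, floor 50 mm and rim 147 mm above the worktop) lies under the lid.
- catch (a joint): Travel of the safety catch in m: 0 to 0.006 at the start (it covers the release button), 0.070 fully aside, when it has uncovered the button. It slides along the cooker's -y and stays where it is left; friction about 1.5 N.
- catch_grip (a point): Centre of the upright thumb ridge on the safety catch, a grey hood (54 mm along cooker x, 66 mm along y, its top plate 170 mm above the worktop) on the front deck. Ridge: 34 mm along cooker x, 12 mm thick along y, rising 16 mm from the plate (its centre 7.5 mm above the plate, its top at 186 mm). It moves with the catch; its axes are the cooker's.
- button (a joint): Press of the lid-release button in rad: 0 at rest, about 0.18 pressed enough to free the lid, 0.27 the stop. It springs back.
- button_top (a point): Centre of the top of the release button, a grey pad 32 mm along cooker x and 46 mm along y in the middle of the front deck, 12 mm proud of it. Under the catch at the start. It is pressed down about 11 mm at its centre with about 4 to 5 N.
- lid (a joint): Opening of the cooker's lid in rad: 0 shut, 1.65 fully open (leaning back a little past upright). It is latched at the start (about 0.002). A damped spring opens it in about 1.5 s once the button is pressed and holds it open; it is shut by pushing on its outer face (a few N there) and must go to 0 or slightly below, where the latch snaps over its front edge (5 to 8 N at lid_top at the very end) and holds it. It can go on to -0.02.
- lid_hinge (a point): Middle of the lid's hinge axis, at the rear of the cooker (cooker x = +125 mm, 155 mm above the worktop). The hinge axis is the cooker's y; the lid opens upwards and back. The point's frame turns with the lid: its -x runs along the lid from the hinge to the front edge, its z is normal to the lid's outer face.
- lid_top (a point): Point in the middle of the lid's outer face, 150 mm from the hinge towards its front edge, 32 mm above the hinge when shut. Moves with the lid. The lid is 205 mm from hinge to front edge, 228 mm wide and 32 mm thick.
- basket_handle (a point): Middle of the straight bar of the steamer basket's arched handle. The basket is a round perforated steel pan 140 mm across, 60 mm deep, 0.22 to 0.45 kg, that stands in the pot on four short feet. The bar is 10 mm thick, its straight part 90 mm long, along this point's y axis, 80 mm above the undersides of the feet, over the basket's centre.
- tray: Black draining tray with a raised rim, fixed: 320 mm (x) by 220 mm (y); origin in the centre of its underside. The ribbed floor is 8 mm and the rim 16 mm above the worktop; inside the rim 308 by 208 mm.
- tray_floor (a point): Middle of the free part of the tray's floor, at tray x = -55 mm, y = 0, on the floor. The mug stands at the other (+x) end.
- mug: Upturned white mug draining on the tray: 80 mm across, 97 mm high; origin in the centre of its underside. To be left alone.
- bowl: White bowl on the worktop, 124 mm across, 62 mm high; origin under its centre. To be left alone.
- rice_cup: Clear measuring cup, 68 mm across, 75 mm high; origin under its centre. To be left alone.
- soap: Grey bottle of washing-up liquid, 64 mm across, 190 mm high; origin under its centre. To be left alone.
- jar: Glass jar with a steel lid, 76 mm across, 110 mm high; origin under its centre. To be left alone.
- paddle: Wooden spoon, 220 mm long, lying on the worktop at the left, its handle to its -x; origin under its middle. To be left alone.
- plate: White plate, 150 mm across, on a wooden board at the left. To be left alone.

How it is judged:
By the outcome, as a careful person would: the job done as asked, in the order asked, and still so for the second after the job is handed in, with the robot touching nothing.
It also fails if it takes over 72 s, if anything falls off the work surface, if the arm or the gripper's body presses on something with over 40 N, if the wrist force passes 120 N, or if a joint passes its speed limit or range.

### The arm

A 7-joint arm with a two-finger parallel gripper is mounted at the origin on the work surface. World frame = base frame: x ahead of the robot, y to its left, z up, the work surface at z = 0. Lengths are in m, angles in rad, forces in N, time in s.
With the tool pointing down it reaches from about 0.4 to 0.9 m from the base axis. Payload 5.5 kg.
Tool frame: the origin (TCP) lies at the very end of the fingers, on their centre line; the grasp point (between the pads) lies 19 mm behind it (tcp_to_grasp is the distance from the TCP to the grasp point, in m); z points along the fingers, x is the direction in which the jaws open and shut, and the axes are right-handed (so a half turn about z gives the same grasp; the last joint's range is limited). The gripper opens to 92 mm and grips with 3 to 60 N. Pads are 19 mm wide; open, the fingers measure 130 mm over their backs; the gripper's body (75 mm by 190 mm) begins 47 mm behind the grasp point.
Start: joints at [-0.98, 0.501, -0.427, 1.55, 0.221, 1.138, -0.21], TCP at [0.209, 0.615, 0.227] pointing down, gripper open.
Joint ranges: [-2.88, 2.88], [-0.31, 2.03], [-1.54, 1.56], [0.2, 2.42], [-1.41, 4.55], [0.19, 2.02], [-2.57, 2.57]. Speed limits (rad/s): [2.57, 2.57, 3.14, 3.14, 3.14, 3.14, 3.14].

### API

Orientations are given as [roll, pitch, yaw] about the fixed x, y, z axes, in that order (R = Rz(yaw) Ry(pitch) Rx(roll)).
In Python, from bench import get_obs, read_camera, camera_info, hand_in, tcp_to_grasp gives the robot as it stands.
- The arm moves only by the tool step_arm, never from a script. Its argument "commands" is a list of rows, each an object with "slide": the shift along the tool's x, y, z in cm, a list of three; "delta_rot": the turn, a rotation vector about the tool's x, y, z in rad, a list of three; "fingers": the finger opening in cm, from 0 to 9.18. A call has 1 to 20 rows; each row shifts and turns the commanded pose from where the row before left it, along the tool's axes as they then stand; what a row does not reach is not made up. A row lasts 1/12 s, in which the tool goes at most 41.7 mm and 7.16 degrees, less where a joint would pass 70% of its speed; a pose out of reach is approached as far as the arm can. A call is refused whole if a number of a shift passes 4.17 or a number of a turn 0.125, either way. A call with a gripper value outside its range is refused whole. The fingers move at their own pace and stop on an object; "newtons" is the grip in N (left out, the last holds). Time passes only in rows, so rows that do not move let the fingers close. It gives the time, the measured TCP pose, the force and the opening at its end, in the units of the state.
- get_obs(): the state, without advancing time (a new reading comes with each control period).
- read_camera(name): name is "scene" or "top"; returns (picture, depth): 480x640x3 uint8, blue, green, red; 480x640 float32, m along the optical axis (not along the pixel's ray), 0 where there is no reading.
- camera_info(name): a dict with "mtx" (3x3 intrinsics, pixels), "view" (4x4, takes a point from world to camera coordinates). Camera axes: x right, y up, looking along -z (the intrinsics and any distortion apply to the point x, -y, -z); pixel columns grow to the right and rows downward; lengths in m; the calibration is good to about 2 mm. A picture is of the moment at which its call begins. camera_info takes no time and is no camera call.
- hand_in(): hands the job in, once; it reports no verdict.
The state is a dict: "t": time; "q": joint angles; "dq": joint speeds; "joint_torque": joint torques, N m; "eef_pos": TCP position; "ee_rot": TCP orientation; "ft_force": force on the tool from outside, world axes, zero at the start; "wrist_torque": the same for the moment, N m; "width": opening from 0.0 (shut) to 1.0 (fully open).
Only numpy, scipy, OpenCV 4.12 (cv2) and the standard library are available. Lean on these libraries where they do the work, as an engineer would, in place of code of your own. Each camera call takes 0.05 s, during which the arm holds its last target.

## Working session

There is one attempt and no reset: what is moved stays moved. The work goes in short steps, Python scripts to look and compute and a tool call to move; the robot and the scene stay as the last step left them, time stands still between calls to the robot, and variables do not carry over. Pictures are saved under pics/ and viewed, and the job is handed in when it is done.

Besides the shell and the picture viewer there is one more tool, called after "Request:" in YAML: its name, and indented under it one key for each argument. step_arm: Moves the arm, as the interface text tells. Its arguments: {"type":"object","properties":{"commands":{"type":"array"},"newtons":{"type":"number"}},"required":["commands"]}

```bash
ls; mkdir -p pics
python3 - <<'E'
from bench import *
import cv2,numpy as np
o=get_obs();print(o); print(tcp_to_grasp)
for n in("scene","top"):
    c=camera_info(n);print(n,{k:np.round(np.array(v),4).tolist() if not isinstance(v,str) else v for k,v in c.items()})
    im,d=read_camera(n);cv2.imwrite(f"pics/{n}0.png",im);np.save(f"pics/{n}0.npy",d)
E
```

```text
pics
{'t': 0.0, 'q': array([-0.97982129,  0.50187026, -0.42678959,  1.55143833,  0.22081588,
        1.138278  , -0.21027564]), 'dq': array([-1.36340155e-03, -1.02996446e-03, -1.10411823e-03, -3.88726694e-04,
       -1.51598133e-03,  1.31093479e-03,  4.02095819e-05]), 'joint_torque': array([ 3.72425311e-04, -5.66606820e+01, -5.81607431e+00, -2.79098332e+01,
       -6.86623226e-02,  3.06826201e-02,  1.89100060e-04]), 'eef_pos': array([0.20908254, 0.61472584, 0.22566901]), 'ee_rot': array([-3.14152958e+00,  1.93310308e-03,  1.24310350e+00]), 'ft_force': array([-0.33356959,  0.63748492, -0.05145165]), 'wrist_torque': array([ 0.01074934, -0.01540962, -0.00399518]), 'width': 1.0011601002116841}
0.0188
scene {'mtx': [[544.5989, 0.0, 313.94], [0.0, 544.5989, 233.5925], [0.0, 0.0, 1.0]], 'view': [[-0.8074, 0.5895, 0.0243, 0.4819], [-0.3182, -0.4699, 0.8234, 0.0533], [0.4968, 0.6571, 0.567, -2.0756], [0.0, 0.0, 0.0, 1.0]]}
top {'mtx': [[513.6541, 0.0, 329.4144], [0.0, 513.6541, 239.6555], [0.0, 0.0, 1.0]], 'view': [[0.0227, -0.9996, -0.0189, -0.0386], [0.9979, 0.0215, 0.0612, -0.5686], [-0.0607, -0.0203, 0.9979, -1.5108], [0.0, 0.0, 0.0, 1.0]]}
```

View pics/scene0.png

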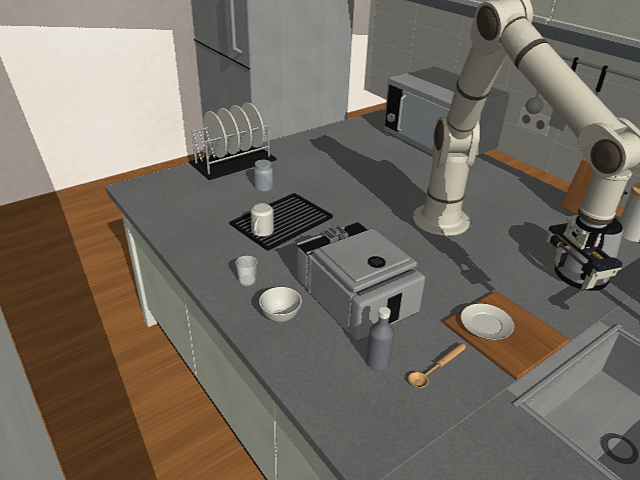

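View pics/top0.png

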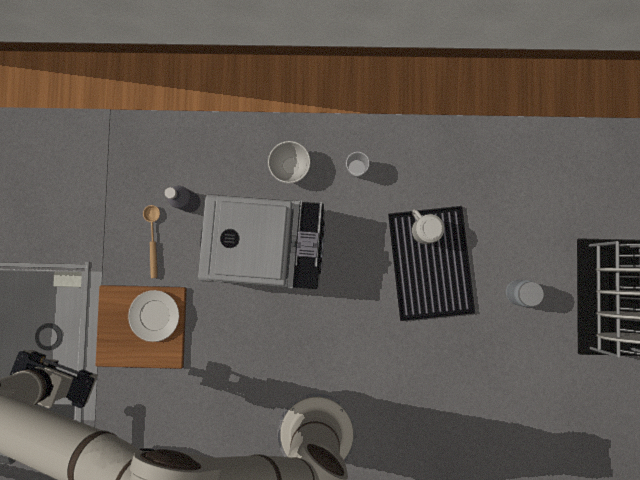

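The scene view shows the cooker at about (360,275) and the tray at (282,220) with the mug on it at (262,218). In the top view the cooker spans columns 200–323, with its front deck and catch at about (308,243). The tray is centred at about (432,263) with the mug at (427,228).

```bash
cat > h.py <<'E'
import numpy as np,cv2
from bench import *
from scipy.spatial.transform import Rotation as R
def cam(n):
    c=camera_info(n);return np.array(c["mtx"]),np.array(c["view"]),c
def cloud(n,d):
    K,V,_=cam(n);h,w=d.shape
    u,v=np.meshgrid(np.arange(w),np.arange(h))
    X=np.stack([(u-K[0,2])/K[0,0]*d,-(v-K[1,2])/K[1,1]*d,-d],-1)
    P=(X-V[:3,3])@V[:3,:3]   # R^T (x-t)
    P[d<=0]=np.nan
    return P
def ray(n,px,z):
    K,V,_=cam(n);px=np.atleast_2d(px).astype(float)
    D=np.stack([(px[:,0]-K[0,2])/K[0,0],-(px[:,1]-K[1,2])/K[1,1],-np.ones(len(px))],-1)@V[:3,:3]
    C=-V[:3,:3].T@V[:3,3]
    return C+D*((z-C[2])/D[:,2])[:,None]
def proj(n,P):
    K,V,_=cam(n);p=np.atleast_2d(P)@V[:3,:3].T+V[:3,3]
    return np.stack([K[0,0]*p[:,0]/-p[:,2]+K[0,2],K[1,1]*-p[:,1]/-p[:,2]+K[1,2]],-1)
E
python3 - <<'E'
from h import *
print([k for k in cam("top")[2]])
d=np.load("pics/top0.npy");P=cloud("top",d)
im=cv2.imread("pics/top0.png")
# worktop check
print("bench z",np.nanmedian(P[330:350,400:440,2]),np.nanmedian(P[150:180,440:480,2]))
for n,(u,v) in dict(catch=(308,243),deck=(308,215),lid=(260,240),deck2=(308,275),trayc=(432,263),mug=(427,228)).items():
    print(n,P[v,u].round(4))
z=P[...,2]
m=((z>0.13)&(z<0.24)).astype(np.uint8);m[:, :195]=0;m[:,335:]=0;m[:180]=0;m[300:]=0
q=P[m>0];print(len(q),np.nanmin(q,0),np.nanmax(q,0))
r=cv2.minAreaRect(q[:,:2].astype(np.float32));print("cooker rect",r,cv2.boxPoints(r))
# tray
g=im.max(2);m=((z>0.004)&(z<0.03)&(g<60)).astype(np.uint8);m[:,:380]=0;m[:,485:]=0;m[:195]=0;m[330:]=0
q=P[m>0];r=cv2.minAreaRect(q[:,:2].astype(np.float32));print("tray",r,cv2.boxPoints(r),len(q))
cv2.imwrite("pics/z0.png",cv2.resize(im[185:325,190:350],None,fx=5,fy=4.2,interpolation=cv2.INTER_CUBIC)[:600,:800])
E
```

```text
['mtx', 'view']
bench z 0.0006255349827659879 0.00022456457704986697
catch [0.5488 0.0268 0.1889]
deck [0.6272 0.0311 0.1504]
lid [0.5538 0.1537 0.1917]
deck2 [0.4642 0.0269 0.1522]
trayc [ 0.5069 -0.3317  0.0117]
mug [ 0.6024 -0.2998  0.1058]
10234 [ 0.42595482 -0.00947791  0.13002819] [0.68172119 0.33113081 0.2000771 ]
cooker rect ((0.5536095499992371, 0.161697119474411), (0.333571195602417, 0.24004636704921722), 86.65776824951172) [[ 0.42406693  0.00219254]
 [ 0.663705   -0.01180212]
 [ 0.6831522   0.32120168]
 [ 0.4435141   0.33519638]]
tray ((0.507391631603241, -0.3299630284309387), (0.3217988610267639, 0.22382964193820953), 7.265417098999023) [[ 0.33363065 -0.23929508]
 [ 0.3619375  -0.46132755]
 [ 0.6811526  -0.420631  ]
 [ 0.65284574 -0.1985985 ]] 5021
```

View pics/z0.png

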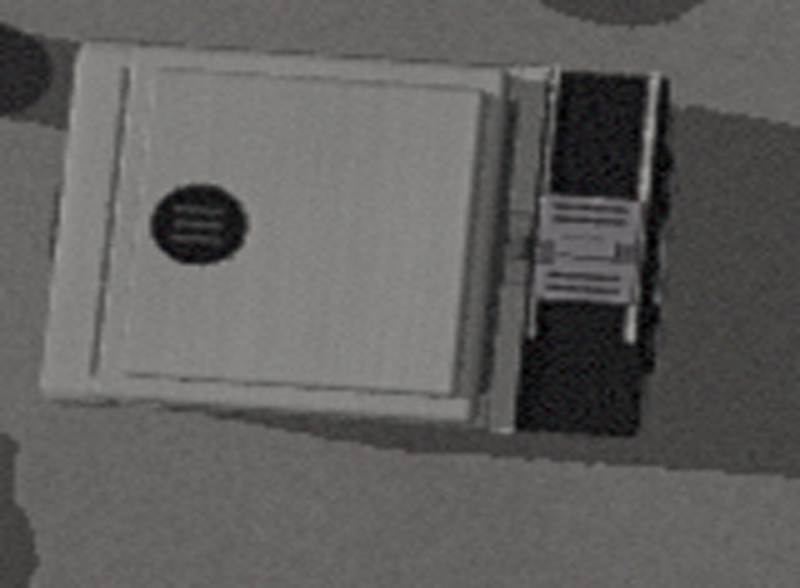

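The zoom shows the grey catch with its ridge at about (590,248), mid-deck, and the lid's label at (200,225). The cooker rectangle (334 × 240 mm) and tray rectangle (322 × 224 mm) match their given sizes. Next I refine the catch and neighbouring objects.

```bash
cat >> h.py <<'E'
CY=np.deg2rad(86.66);CO=np.array([0.5536,0.1617,0])
CR=R.from_euler("z",CY).as_matrix()
def c2w(p): return np.asarray(p)@CR.T+CO
def w2c(p): return (np.asarray(p)-CO)@CR
TY=np.deg2rad(7.265);TO=np.array([0.5074,-0.3300,0]);TR=R.from_euler("z",TY).as_matrix()
def t2w(p): return np.asarray(p)@TR.T+TO
def w2t(p): return (np.asarray(p)-TO)@TR
E
python3 - <<'E'
from h import *
d=np.load("pics/top0.npy");P=cloud("top",d);d2=np.load("pics/scene0.npy");P2=cloud("scene",d2)
for n,Q in(("top",P),("scene",P2)):
    Q=Q.reshape(-1,3);Q=Q[np.isfinite(Q).all(1)];C=w2c(Q)
    box=(abs(C[:,0])<.2)&(abs(C[:,1])<.15)
    for nm,a,b in(("lidtop",.178,.2),):
        s=box&(C[:,2]>a)&(C[:,2]<b)&(C[:,0]>-.09);c=C[s];print(n,nm,len(c),np.percentile(c,[1,50,99],axis=0).round(4).tolist())
    s=box&(C[:,0]<-.1)&(C[:,2]>.135)&(C[:,2]<.16);print(n,"deck",np.percentile(C[s],[1,50,99],axis=0).round(4).tolist())
    s=box&(C[:,0]<-.1)&(C[:,2]>.163)&(C[:,2]<.175);print(n,"plate",s.sum(),np.percentile(C[s],[2,50,98],axis=0).round(4).tolist())
    s=box&(C[:,0]<-.1)&(C[:,2]>.178);print(n,"ridge",s.sum(),C[s].min(0).round(4),C[s].max(0).round(4),C[s].mean(0).round(4))
    T=w2t(Q);s=(abs(T[:,0])<.2)&(abs(T[:,1])<.13)&(T[:,2]>.006)&(T[:,2]<.03);print(n,"tray",np.percentile(T[s],[.5,50,99.5],axis=0).round(4).tolist())
    s=(abs(T[:,0])<.2)&(abs(T[:,1])<.13)&(T[:,2]>.085)&(T[:,2]<.12);r=cv2.minEnclosingCircle(Q[s][:,:2].astype(np.float32));print("mug top",r,w2t([*r[0],0]))
    s=(Q[:,0]>.55)&(Q[:,0]<.8)&(Q[:,1]>.3)&(Q[:,1]<.5)&(Q[:,2]>.1)&(Q[:,2]<.21);
    if s.sum(): print("soap",Q[s].min(0),Q[s].max(0))
print("ridge",c2w([-.1315,0,.1775]),"lidtop open",c2w([.169,0,.302]),"pot",c2w([.02,0,.13]),"trayfloor",t2w([-.055,0,.008]))
E
```

```text
top lidtop 5644 [[-0.0759, -0.1075, 0.1783], [0.0183, 0.0008, 0.1879], [0.1176, 0.1074, 0.1951]]
top deck [[-0.1659, -0.1163, 0.1402], [-0.1347, 0.0198, 0.1514], [-0.1007, 0.1162, 0.1589]]
top plate 394 [[-0.1576, -0.0336, 0.1652], [-0.1315, 0.0002, 0.1707], [-0.1045, 0.0301, 0.1748]]
top ridge 65 [-0.148  -0.0206  0.1782] [-0.1002  0.02    0.1935] [-0.1305 -0.0013  0.1859]
top tray [[-0.1828, -0.114, 0.006], [-0.0164, 0.0017, 0.0099], [0.1759, 0.1181, 0.023]]
mug top ((0.6124139428138733, -0.30334967374801636), 0.049187708646059036) [0.10754104 0.01315645 0.        ]
soap [0.5501192  0.30003101 0.10051172] [0.7061875  0.42712906 0.19992136]
scene lidtop 2900 [[-0.0681, -0.1109, 0.1783], [0.0325, -0.0119, 0.1876], [0.1197, 0.1043, 0.1929]]
scene deck [[-0.1647, -0.1204, 0.1367], [-0.1362, -0.0508, 0.1507], [-0.1024, 0.1139, 0.1587]]
scene plate 185 [[-0.1579, -0.0354, 0.1644], [-0.1261, -0.0118, 0.1706], [-0.1038, 0.0296, 0.1746]]
scene ridge 42 [-0.1468 -0.0127  0.178 ] [-0.1     0.008   0.1881] [-0.1268 -0.0036  0.1835]
scene tray [[-0.164, -0.1112, 0.0061], [-0.015, 0.0294, 0.0101], [0.1664, 0.1165, 0.028]]
mug top ((0.6071473360061646, -0.30571505427360535), 0.04104672744870186) [0.10201759 0.01147607 0.        ]
soap [0.55002955 0.30002899 0.10010188] [0.71154004 0.43198092 0.19452736]
ridge [0.54593868 0.03042337 0.1775    ] lidtop open [0.56344611 0.33041293 0.302     ] pot [0.55476522 0.18166603 0.13      ] trayfloor [ 0.45284155 -0.33695523  0.008     ]
```

Request:
step_arm:
  commands:
    - {"slide": [0, 0, -0.9], "delta_rot": [0, 0, 0.1183], "fingers": 4}
    - {"slide": [0, 0, -0.9], "delta_rot": [0, 0, 0.1183], "fingers": 4}
    - {"slide": [0, 0, -0.9], "delta_rot": [0, 0, 0.1183], "fingers": 4}
    - {"slide": [0, 0, -0.9], "delta_rot": [0, 0, 0.1183], "fingers": 4}
    - {"slide": [0, 0, -0.9], "delta_rot": [0, 0, 0.1183], "fingers": 4}
    - {"slide": [0, 0, -0.9], "delta_rot": [0, 0, 0.1183], "fingers": 4}
    - {"slide": [0, 0, -0.9], "delta_rot": [0, 0, 0.1183], "fingers": 4}
    - {"slide": [0, 0, -0.9], "delta_rot": [0, 0, 0.1183], "fingers": 4}
    - {"slide": [0, 0, -0.9], "delta_rot": [0, 0, 0.1183], "fingers": 4}
    - {"slide": [0, 0, -0.9], "delta_rot": [0, 0, 0.1183], "fingers": 4}
    - {"slide": [0, 0, -0.9], "delta_rot": [0, 0, 0.1183], "fingers": 4}

```text
t: 1.02
eef_pos: [0.2091, 0.6151, 0.3255]
ee_rot: [3.14, 0.0, -0.064]
ft_force: [0.4, -0.1, 0.6]
width: 0.434
```

Request:
step_arm:
  commands:
    - {"slide": [2.07, 3.13, 0], "delta_rot": [0, 0, 0], "fingers": 4}
    - {"slide": [2.07, 3.13, 0], "delta_rot": [0, 0, 0], "fingers": 4}
    - {"slide": [2.07, 3.13, 0], "delta_rot": [0, 0, 0], "fingers": 4}
    - {"slide": [2.07, 3.13, 0], "delta_rot": [0, 0, 0], "fingers": 4}
    - {"slide": [2.07, 3.13, 0], "delta_rot": [0, 0, 0], "fingers": 4}
    - {"slide": [2.07, 3.13, 0], "delta_rot": [0, 0, 0], "fingers": 4}
    - {"slide": [2.07, 3.13, 0], "delta_rot": [0, 0, 0], "fingers": 4}
    - {"slide": [2.07, 3.13, 0], "delta_rot": [0, 0, 0], "fingers": 4}
    - {"slide": [2.07, 3.13, 0], "delta_rot": [0, 0, 0], "fingers": 4}
    - {"slide": [2.07, 3.13, 0], "delta_rot": [0, 0, 0], "fingers": 4}
    - {"slide": [2.07, 3.13, 0], "delta_rot": [0, 0, 0], "fingers": 4}
    - {"slide": [2.07, 3.13, 0], "delta_rot": [0, 0, 0], "fingers": 4}
    - {"slide": [2.07, 3.13, 0], "delta_rot": [0, 0, 0], "fingers": 4}
    - {"slide": [2.07, 3.13, 0], "delta_rot": [0, 0, 0], "fingers": 4}
    - {"slide": [2.07, 3.13, 0], "delta_rot": [0, 0, 0], "fingers": 4}
    - {"slide": [2.07, 3.13, 0], "delta_rot": [0, 0, 0], "fingers": 4}
    - {"slide": [2.07, 3.13, 0], "delta_rot": [0, 0, 0], "fingers": 4}
    - {"slide": [2.07, 3.13, 0], "delta_rot": [0, 0, 0], "fingers": 4}
    - {"slide": [0, 0, 0], "delta_rot": [0, 0, 0], "fingers": 4}

```text
t: 2.6
eef_pos: [0.5507, 0.0221, 0.3254]
ee_rot: [3.137, -0.002, -0.069]
ft_force: [-0.7, -0.8, -0.0]
width: 0.433
```

Request:
step_arm:
  commands:
    - {"slide": [0, 0, 2.5], "delta_rot": [0, 0, 0], "fingers": 4}
    - {"slide": [0, 0, 2.5], "delta_rot": [0, 0, 0], "fingers": 4}
    - {"slide": [0, 0, 2.5], "delta_rot": [0, 0, 0], "fingers": 4}
    - {"slide": [0, 0, 2.5], "delta_rot": [0, 0, 0], "fingers": 4}
    - {"slide": [0, 0, 0], "delta_rot": [0, 0, 0], "fingers": 4}

```text
t: 3.02
eef_pos: [0.5444, 0.0313, 0.2205]
ee_rot: [3.14, 0.009, -0.058]
ft_force: [-0.6, 0.9, -0.4]
width: 0.434
```

Run:
```python
from h import *
o=get_obs();print(o["t"],o["eef_pos"],o["ee_rot"],o["ft_force"],w2c(o["eef_pos"]))
for n in("scene","top"):
    im,d=read_camera(n);np.save(f"pics/{n}1.npy",d);cv2.imwrite(f"pics/{n}1.png",im)
im=cv2.imread("pics/scene1.png");cv2.imwrite("pics/s1.png",cv2.resize(im[150:350,230:480],None,fx=3,fy=3))
```

```text
3.0167 [0.54438698 0.03126277 0.22047034] [ 3.13969534  0.00949884 -0.05805078] [-0.56083626  0.87064329 -0.37928208] [-0.13075242  0.00159797  0.22047034]
```

View pics/s1.png

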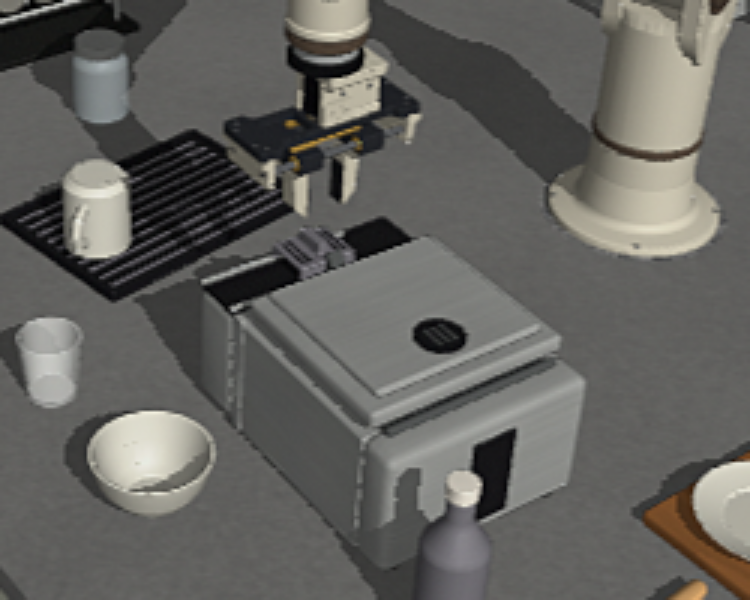

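The scene view shows the open fingers at about (295,190) and (345,180), directly above the ridge at (315,245). I go down, grip the ridge and slide it.

Request:
step_arm:
  commands:
    - {"slide": [0.35, 0, 1.2], "delta_rot": [0, 0, 0], "fingers": 4}
    - {"slide": [0, 0, 1.2], "delta_rot": [0, 0, 0], "fingers": 4}
    - {"slide": [0, 0, 1.2], "delta_rot": [0, 0, 0], "fingers": 4}
    - {"slide": [0, 0, 0.9], "delta_rot": [0, 0, 0], "fingers": 4}
    - {"slide": [0, 0, 0], "delta_rot": [0, 0, 0], "fingers": 4}
    - {"slide": [0, 0, 0], "delta_rot": [0, 0, 0], "fingers": 1}
    - {"slide": [0, 0, 0], "delta_rot": [0, 0, 0], "fingers": 0.8}
    - {"slide": [0, 0, 0], "delta_rot": [0, 0, 0], "fingers": 0.6}
    - {"slide": [0, 0, 0], "delta_rot": [0, 0, 0], "fingers": 0.6}
    - {"slide": [0, 0, 0], "delta_rot": [0, 0, 0], "fingers": 0.6}
  newtons: 12

```text
t: 3.95
eef_pos: [0.5517, 0.0311, 0.1811]
ee_rot: [-3.141, 0.0, -0.058]
ft_force: [-1.1, -0.2, 1.4]
width: 0.129
```

Request:
step_arm:
  commands:
    - {"slide": [0, 0, 0.4], "delta_rot": [0, 0, 0], "fingers": 0.6}
    - {"slide": [0.6, 0, 0], "delta_rot": [0, 0, 0], "fingers": 0.6}
    - {"slide": [0.6, 0, 0], "delta_rot": [0, 0, 0], "fingers": 0.6}
    - {"slide": [0.6, 0, 0], "delta_rot": [0, 0, 0], "fingers": 0.6}
    - {"slide": [0.6, 0, 0], "delta_rot": [0, 0, 0], "fingers": 0.6}
    - {"slide": [0.6, 0, 0], "delta_rot": [0, 0, 0], "fingers": 0.6}
    - {"slide": [0.6, 0, 0], "delta_rot": [0, 0, 0], "fingers": 0.6}
    - {"slide": [0.6, 0, 0], "delta_rot": [0, 0, 0], "fingers": 0.6}
    - {"slide": [0.6, 0, 0], "delta_rot": [0, 0, 0], "fingers": 0.6}
    - {"slide": [0.6, 0, 0], "delta_rot": [0, 0, 0], "fingers": 0.6}
    - {"slide": [0.6, 0, 0], "delta_rot": [0, 0, 0], "fingers": 0.6}
    - {"slide": [0.3, 0, 0], "delta_rot": [0, 0, 0], "fingers": 0.6}
    - {"slide": [0.2, 0, 0], "delta_rot": [0, 0, 0], "fingers": 0.6}
    - {"slide": [0.2, 0, 0], "delta_rot": [0, 0, 0], "fingers": 0.6}
    - {"slide": [0, 0, 0], "delta_rot": [0, 0, 0], "fingers": 0.6}

```text
t: 5.2
eef_pos: [0.6162, 0.0276, 0.1785]
ee_rot: [-3.141, 0.006, -0.058]
ft_force: [-13.3, 0.6, 17.2]
width: 0.131
```

Request:
step_arm:
  commands:
    - {"slide": [-0.2, 0, -0.2], "delta_rot": [0, 0, 0], "fingers": 2.5}
    - {"slide": [0, 0, 0], "delta_rot": [0, 0, 0], "fingers": 3}
    - {"slide": [0, 0, 0], "delta_rot": [0, 0, 0], "fingers": 3}
    - {"slide": [0, 0, -1.5], "delta_rot": [0, 0, 0], "fingers": 3}
    - {"slide": [0, 0, -1.8], "delta_rot": [0, 0, 0], "fingers": 0}
    - {"slide": [0, 0, -1.5], "delta_rot": [0, 0, 0], "fingers": 0}
    - {"slide": [-2.3, 0, 0], "delta_rot": [0, 0, 0], "fingers": 0}
    - {"slide": [-2.3, 0, 0], "delta_rot": [0, 0, 0], "fingers": 0}
    - {"slide": [-2.3, 0, 0], "delta_rot": [0, 0, 0], "fingers": 0}
    - {"slide": [0, 0, 0], "delta_rot": [0, 0, 0], "fingers": 0}
    - {"slide": [0, 0, 0], "delta_rot": [0, 0, 0], "fingers": 0}
    - {"slide": [0, 0, 0], "delta_rot": [0, 0, 0], "fingers": 0}

```text
t: 6.2
eef_pos: [0.5489, 0.0314, 0.227]
ee_rot: [-3.141, -0.002, -0.058]
ft_force: [0.7, -0.2, 0.5]
width: 0.005
```

Run:
```python
from h import *
o=get_obs();print(o["t"],o["eef_pos"],o["ee_rot"],o["ft_force"],w2c(o["eef_pos"]),o["width"])
for n in("scene",):
    im,d=read_camera(n);np.save(f"pics/{n}2.npy",d);cv2.imwrite(f"pics/{n}2.png",im)
P=cloud("scene",d).reshape(-1,3);P=P[np.isfinite(P).all(1)];C=w2c(P)
for a,b in((.158,.166),(.167,.174),(.18,.19)):
    s=(abs(C[:,1])<.11)&(C[:,0]<-.105)&(C[:,0]>-.16)&(C[:,2]>a)&(C[:,2]<b);print(a,b,s.sum(),np.percentile(C[s],[3,50,97],axis=0).round(4).tolist())
cv2.imwrite("pics/s2.png",cv2.resize(im[150:350,230:480],None,fx=3,fy=3))
```

```text
6.2 [0.5488504  0.03136509 0.22696967] [-3.14141193e+00 -1.50349689e-03 -5.81666798e-02] [ 0.68144055 -0.16293001  0.54697868] [-0.13039024 -0.0028519   0.22696967] 0.005011325386955312
0.158 0.166 113 [[-0.1544, -0.0999, 0.1585], [-0.1267, -0.0166, 0.1619], [-0.1054, 0.0164, 0.1658]]
0.167 0.174 159 [[-0.1567, -0.1046, 0.1676], [-0.1249, -0.0767, 0.1708], [-0.1057, -0.0374, 0.1731]]
0.18 0.19 40 [[-0.147, -0.0792, 0.1803], [-0.1295, -0.0738, 0.1849], [-0.1134, -0.0646, 0.1887]]
```

View pics/s2.png

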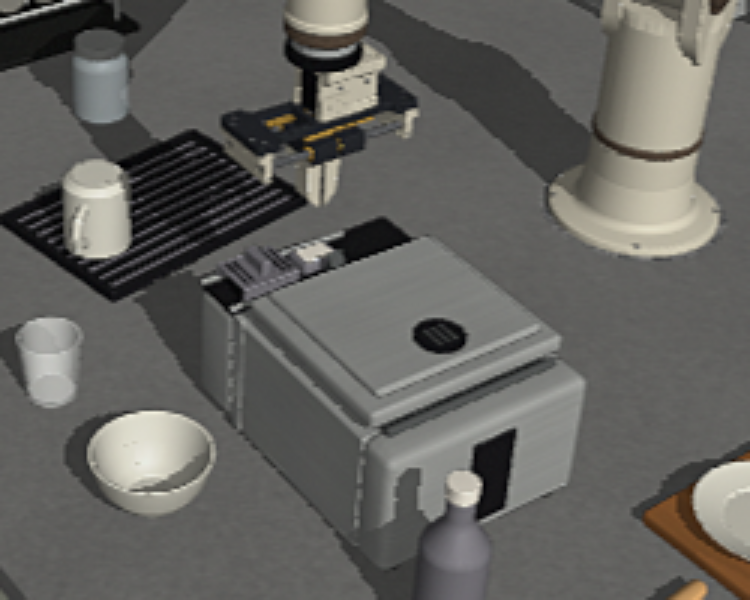

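The catch is now fully aside at about (255,268), its plate centred at cooker y = −71 mm, and the button is uncovered at (315,252). I press it.

Request:
step_arm:
  commands:
    - {"slide": [-0.3, 0.2, 1.5], "delta_rot": [0, 0, 0], "fingers": 0}
    - {"slide": [0, 0, 1.5], "delta_rot": [0, 0, 0], "fingers": 0}
    - {"slide": [0, 0, 1.5], "delta_rot": [0, 0, 0], "fingers": 0}
    - {"slide": [0, 0, 1.2], "delta_rot": [0, 0, 0], "fingers": 0}
    - {"slide": [0, 0, 0.5], "delta_rot": [0, 0, 0], "fingers": 0}
    - {"slide": [0, 0, 0.4], "delta_rot": [0, 0, 0], "fingers": 0}
    - {"slide": [0, 0, 0.4], "delta_rot": [0, 0, 0], "fingers": 0}
    - {"slide": [0, 0, 0.4], "delta_rot": [0, 0, 0], "fingers": 0}
    - {"slide": [0, 0, 0.3], "delta_rot": [0, 0, 0], "fingers": 0}
    - {"slide": [0, 0, 0], "delta_rot": [0, 0, 0], "fingers": 0}

```text
t: 7.08
eef_pos: [0.5456, 0.0263, 0.1516]
ee_rot: [3.139, -0.001, -0.061]
ft_force: [-5.2, -8.0, 14.4]
width: 0.008
```

```bash
cat > look.py <<'E'
import sys
from h import *
k=sys.argv[1]
o=get_obs();print(round(o["t"],2),o["eef_pos"].round(4),o["ee_rot"].round(3),o["ft_force"].round(1),"cooker",w2c(o["eef_pos"]).round(4),o["width"].round(3),"q",o["q"].round(2))
for n in sys.argv[2:]:
    im,d=read_camera(n);np.save(f"pics/{n}{k}.npy",d);cv2.imwrite(f"pics/{n}{k}.png",im)
    c=im[130:350,200:480] if n=="scene" else im[130:350,140:500]
    cv2.imwrite(f"pics/{n[0]}{k}.png",cv2.resize(c,None,fx=2.2,fy=2.2,interpolation=cv2.INTER_CUBIC))
E
python3 look.py 3 scene
```

```text
Traceback (most recent call last):
  File "look.py", line 4, in <module>
    o=get_obs();print(round(o["t"],2),o["eef_pos"].round(4),o["ee_rot"].round(3),o["ft_force"].round(1),"cooker",w2c(o["eef_pos"]).round(4),o["width"].round(3),"q",o["q"].round(2))
                                                                                                                                            ^^^^^^^^^^^^^^^^
AttributeError: 'float' object has no attribute 'round'
```

```bash
sed -i 's/o\["width"\].round(3)/round(o["width"],3)/' look.py; python3 look.py 3 scene
```

```text
7.08 [0.5456 0.0263 0.1516] [ 3.139e+00 -1.000e-03 -6.100e-02] [-5.2 -8.  14.4] cooker [-1.356e-01  1.000e-04  1.516e-01] 0.008 q [-0.3   0.38  0.24  1.9  -0.11  0.87 -0.06]
```

View pics/s3.png

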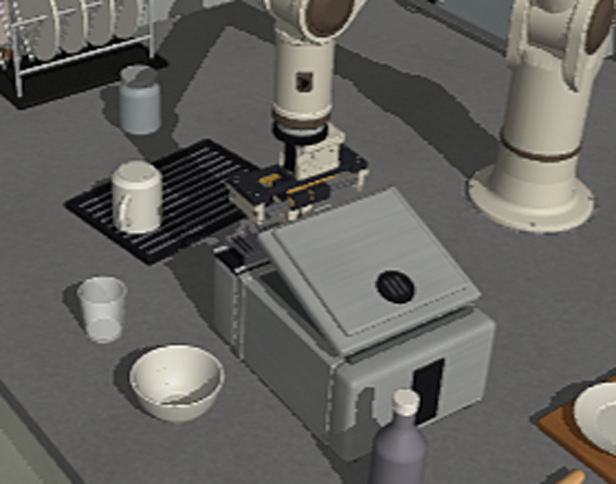

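The lid (panel around (370,270)) is already springing open. I back off forward and up, and let it finish.

Request:
step_arm:
  commands:
    - {"slide": [0, 0, -0.8], "delta_rot": [0, 0, 0], "fingers": 0}
    - {"slide": [0, 0.5, -1.5], "delta_rot": [0, 0, 0], "fingers": 0}
    - {"slide": [0, 1, -2], "delta_rot": [0, 0, 0], "fingers": 0}
    - {"slide": [0, 1, -2.5], "delta_rot": [0, 0, 0], "fingers": 0}
    - {"slide": [0, 1, -2.5], "delta_rot": [0, 0, 0], "fingers": 0}
    - {"slide": [0, 1, -2.5], "delta_rot": [0, 0, 0], "fingers": 5}
    - {"slide": [0, 1.5, -2.5], "delta_rot": [0, 0, 0], "fingers": 5}
    - {"slide": [0, 2, -2.5], "delta_rot": [0, 0, 0], "fingers": 5}
    - {"slide": [0, 3, -2.5], "delta_rot": [0, 0, 0], "fingers": 5}
    - {"slide": [0, 3, -2.5], "delta_rot": [0, 0, 0], "fingers": 5}
    - {"slide": [0, 3, 0], "delta_rot": [0, 0, 0], "fingers": 5}
    - {"slide": [0, 0, 0], "delta_rot": [0, 0, 0], "fingers": 5}
    - {"slide": [0, 0, 0], "delta_rot": [0, 0, 0], "fingers": 5}
    - {"slide": [0, 0, 0], "delta_rot": [0, 0, 0], "fingers": 5}

```text
t: 8.3
eef_pos: [0.5351, -0.1394, 0.3677]
ee_rot: [-3.141, -0.0, -0.058]
ft_force: [-0.3, 0.1, -0.4]
width: 0.541
```

```bash
python3 look.py 4 scene top
```

```text
8.3 [ 0.5351 -0.1394  0.3677] [-3.141 -0.    -0.058] [-0.3  0.1 -0.4] cooker [-0.3016  0.0009  0.3677] 0.541 q [-0.11  0.19  0.37  1.63 -0.07  1.33  0.22]
```

View pics/s4.png

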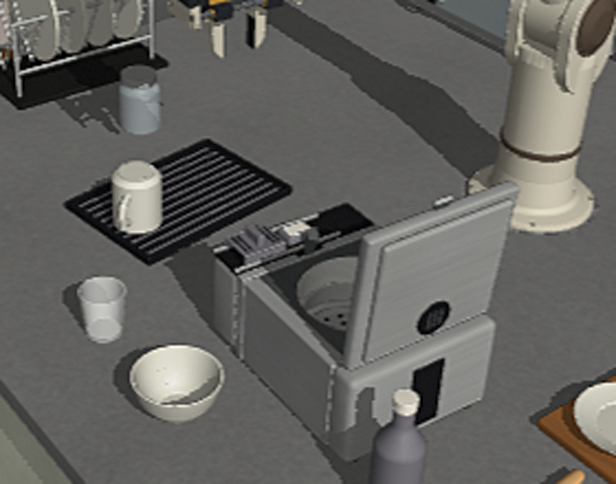

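View pics/t4.png

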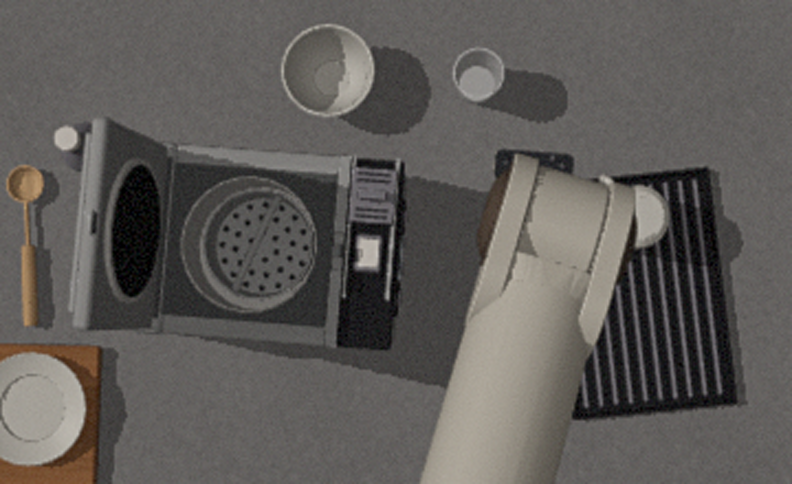

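The lid is fully open. In the top crop, the basket is at about (263,245), sitting toward the front of the pot, and its bar is a thin line from about (277,197) to (235,290). I zoom in on it.

Run:
```python
from h import *
im=cv2.imread("pics/top4.png");d=np.load("pics/top4.npy");P=cloud("top",d)
c=im[205:280,215:295];cv2.imwrite("pics/t4z.png",cv2.resize(cv2.convertScaleAbs(c,alpha=1.5),None,fx=8,fy=8,interpolation=cv2.INTER_CUBIC))
z=P[...,2];z=np.nan_to_num(z)
roi=np.zeros_like(z,bool);roi[205:280,218:292]=1
for a,b in((.115,.142),(.1,.115),(.05,.075)):
    s=roi&(z>a)&(z<b);C=w2c(P[s]);print(a,b,s.sum(),np.percentile(C,[2,50,98],axis=0).round(4).tolist())
np.set_printoptions(linewidth=250)
print((z[212:272:2,222:284:2]*1000).astype(int))
```

```text
0.115 0.142 387 [[-0.0739, -0.0817, 0.1153], [0.0271, -0.0071, 0.1325], [0.1016, 0.0805, 0.1418]]
0.1 0.115 345 [[-0.055, -0.0786, 0.1005], [0.0503, -0.0125, 0.1101], [0.0999, 0.0703, 0.1148]]
0.05 0.075 1657 [[-0.0419, -0.0723, 0.0508], [0.019, -0.0007, 0.0629], [0.0975, 0.0724, 0.0723]]
[[143 146   0 153 149 147 148 152 147 148 156 150 139 130 118 118 115 115 119 133 146 148 146 148 153 148 149 149 144 148 147]
 [142 151 145 153 154 148 147 146 153 148 135 112 106  97  84  75  70  66  64  64  80  92 133 142 143 149 148 147 151 148 150]
 [149 143 150 149 150 148 149 147 139 119 100  88  70  56  54 111 109 113 112 113 115  56  42  68 146 147 148 145 143 150 148]
 [150 148 145 150 150 145 139 127 107  92  73  62 114 112 105  95  93  93  86  94  93 102 115 108  53  49 149 149 156 151 156]
 [151 154 149 145 148 141 120 103  86  71  52 118 104  93  88  83  66  64  56  61  64 127 126 117 111  52  53 152 149 146 147]
 [148 148 148 150 144 124 103  80  66  49 110  96  76  73  62  66  60  57  68  65  59 131 130  62  69 103 111  48 150 149 147]
 [150 147 148 145 131 104  87  63 113 112  98  8
[... 2300 characters left out ...]
 60  66  64  60  66  60  63  63  69  60 114  54 143 146 150 147]
 [148 155 147 148 149 140 111  85  54  50  50 114 121 119  77  67  65  61  63  61  65  56  60 118  82  49 148 145 151 148 147]
 [150 150 149 146 151 154 148 116  84  61  49  49  56 112 111 111 113  98 102 112 118 111  54  52  54 152 151 145 147 149 148]
 [144 149 148 149 147 148   0 150 131  94  60  53  56  54  54  49  50  49  48  55  54  47  50  52 146 147 147 147 148 147 154]
 [150 149 148 146 147 152 148 145 149 148 126  91  63  44  46  50  49  54  46  50  51  54 148 149 150 148 145 148 149 146 150]
 [151 152 150 148 150 146 147 152 147 146 148 146 148 139 103  69  47  46 149 143 150 147 151 149 150 154 147 146 151 147 144]]
```

View pics/t4z.png

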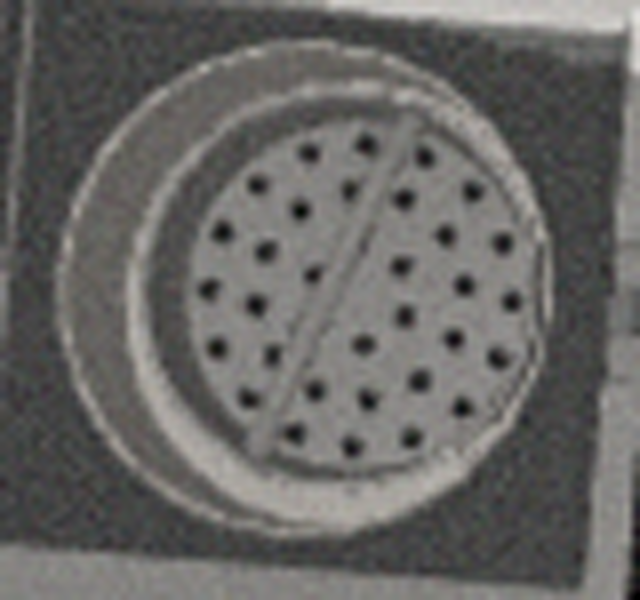

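The zoom shows the bar running from about (405,125) to (260,440), with its top at a depth height of about 0.134 m, as expected. The basket rim is offset toward the front of the pot. I fit the line next.

Run:
```python
from h import *
d=np.load("pics/top4.npy");P=cloud("top",d);z=np.nan_to_num(P[...,2])
ctr=np.array([(405+260)/2/8+215,(125+440)/2/8+205]);u,v=np.meshgrid(np.arange(640),np.arange(480))
s=(np.hypot(u-ctr[0],v-ctr[1])<23)&(z>.118)&(z<.147)
px=np.stack([u[s],v[s]],-1).astype(np.float32)
W=ray("top",px,.135)[:,:2].astype(np.float32)
vx,vy,x0,y0=cv2.fitLine(W,cv2.DIST_HUBER,0,.001,.001).ravel();a=np.array([vx,vy]);t=(W-[x0,y0])@a;n=(W-[x0,y0])@[-vy,vx]
print(len(W),"dir",a,np.degrees(np.arctan2(vy,vx)),"t",np.percentile(t,[0,2,98,100]),"std",n.std(),"width",np.percentile(n,[2,98]))
m=np.array([x0,y0])+a*(np.percentile(t,2)+np.percentile(t,98))/2
print("bar mid",m,w2c([*m,.13]),"z",np.median(z[s]))
# from scene cam: basket rim top at z~.110 circle from top depth
s2=(np.hypot(u-ctr[0],v-ctr[1])<30)&(z>.103)&(z<.119)
# floor disc of basket (z~.063) : centre
g=cv2.cvtColor(cv2.imread("pics/top4.png"),cv2.COLOR_BGR2GRAY)
def circ(px,zz):
    Q=ray("top",px,zz)[:,:2];A=np.c_[2*Q,np.ones(len(Q))];sol=np.linalg.lstsq(A,(Q**2).sum(1),rcond=None)[0]
    c=sol[:2];return c,np.sqrt(sol[2]+c@c),w2c([*c,0])
z8=lambda L:np.array(L)/8+[215,205]-0.44
print("rim visible",circ(z8([(128,290),(145,220),(185,150),(240,108),(300,88),(350,82),(165,390),(205,450),(265,500),(330,523)]),.112))
print("pot rim",circ(z8([(60,290),(75,215),(110,150),(170,85),(230,52),(300,40),(380,52),(450,90),(510,150),(545,230),(548,300),(520,400),(455,475),(390,512),(300,533),(210,515),(120,440),(75,360)]),.147))
```

```text
168 dir [ 0.9171962  -0.39843577] -23.480425 t [-0.06288648 -0.06116774  0.06000955  0.06258211] std 0.0029467943 width [-0.00492221  0.00497258]
bar mid [0.5567201  0.17399065] [ 0.01245155 -0.00239871  0.13      ] z 0.13412449283433767
rim visible (array([0.55382402, 0.17007814]), np.float64(0.0766324207090047), array([0.00837696, 0.00026448, 0.        ]))
pot rim (array([0.55551393, 0.18034462]), np.float64(0.08332297284469566), array([ 0.01872446, -0.00082443,  0.        ]))
```

Run:
```python
from h import *
for n in("top","scene"):
    P=cloud(n,np.load(f"pics/{n}4.npy")).reshape(-1,3);P=P[np.isfinite(P).all(1)];C=w2c(P)
    for a in np.arange(.15,.39,.02):
        s=(abs(C[:,1])<.115)&(C[:,0]>.095)&(C[:,0]<.25)&(C[:,2]>a)&(C[:,2]<a+.02)
        if s.sum()>5: print(n,a.round(2),s.sum(),np.percentile(C[s,0],[3,20,50,90,99]).round(4), np.percentile(C[s&(abs(C[:,1])<.05),0],[3,50]).round(4) if (s&(abs(C[:,1])<.05)).any() else "")
```

```text
top 0.15 517 [0.0974 0.1077 0.1221 0.1274 0.2358] [0.0984 0.1215]
top 0.17 156 [0.1216 0.1266 0.1281 0.2386 0.2489] [0.1205 0.1223]
top 0.19 217 [0.1208 0.1222 0.1283 0.2368 0.2467] [0.1203 0.1222]
top 0.21 204 [0.122  0.1231 0.1244 0.1317 0.1337] [0.1219 0.1235]
top 0.23 230 [0.1236 0.1246 0.1258 0.1334 0.1357] [0.1236 0.1253]
top 0.25 253 [0.125  0.1262 0.1273 0.1346 0.137 ] [0.1249 0.1268]
top 0.27 265 [0.1267 0.1279 0.1292 0.1364 0.1382] [0.1266 0.1284]
top 0.29 295 [0.1282 0.1295 0.1309 0.1383 0.1398] [0.1282 0.13  ]
top 0.31 349 [0.13   0.1314 0.1352 0.14   0.1411] [0.1296 0.1317]
top 0.33 575 [0.1326 0.1376 0.1408 0.1675 0.1697] [0.1322 0.14  ]
top 0.35 893 [0.1409 0.1434 0.1488 0.1588 0.1664] [0.1407 0.1481]
top 0.37 22 [0.1446 0.146  0.1476 0.1499 0.1505] [0.1446 0.1476]
scene 0.15 255 [0.1299 0.1423 0.1465 0.1547 0.1597] [0.1399 0.1496]
scene 0.17 303 [0.1386 0.1529 0.1562 0.1598 0.2458] [0.1535 0.1571]
scene 0.19 361 [0.1421 0.1555 0.1585 0.1621 0.2448] [0.1558 0.1596]
scene 0.21 353 [0.1428 0.157  0.1595 0.1628 0.1656] [0.1573 0.1607]
scene 0.23 351 [0.1424 0.1585 0.1611 0.1635 0.1659] [0.1585 0.1616]
scene 0.25 362 [0.1463 0.1599 0.1628 0.1652 0.1665] [0.1601 0.1633]
scene 0.27 374 [0.1461 0.1609 0.164  0.1666 0.1684] [0.1617 0.1644]
scene 0.29 373 [0.1466 0.163  0.1658 0.1681 0.1698] [0.1639 0.1664]
scene 0.31 395 [0.1529 0.165  0.1674 0.1695 0.1712] [0.1653 0.168 ]
scene 0.33 569 [0.1531 0.1606 0.1671 0.1707 0.1725] [0.1588 0.168 ]
scene 0.35 528 [0.1442 0.1494 0.1557 0.1614 0.1671] [0.1448 0.1551]
scene 0.37 13 [0.1462 0.1471 0.1505 0.1515 0.1528] [0.1462 0.1505]
```

Request:
step_arm:
  commands:
    - {"slide": [0.04, -3.49, 0.75], "delta_rot": [0, 0, 0], "fingers": 5}
    - {"slide": [0.04, -3.49, 0.75], "delta_rot": [0, 0, 0], "fingers": 5}
    - {"slide": [0.04, -3.49, 0.75], "delta_rot": [0, 0, 0], "fingers": 5}
    - {"slide": [0.04, -3.49, 0.75], "delta_rot": [0, 0, 0], "fingers": 5}
    - {"slide": [0.04, -3.49, 0.75], "delta_rot": [0, 0, 0], "fingers": 5}
    - {"slide": [0.04, -3.49, 0.75], "delta_rot": [0, 0, 0], "fingers": 5}
    - {"slide": [0.04, -3.49, 0.75], "delta_rot": [0, 0, 0], "fingers": 5}
    - {"slide": [0.04, -3.49, 0.75], "delta_rot": [0, 0, 0], "fingers": 5}
    - {"slide": [0.04, -3.49, 0.75], "delta_rot": [0, 0, 0], "fingers": 5}
    - {"slide": [0, 0, 0], "delta_rot": [0, 0, -0.122], "fingers": 5}
    - {"slide": [0, 0, 0], "delta_rot": [0, 0, -0.122], "fingers": 5}
    - {"slide": [0, 0, 0], "delta_rot": [0, 0, -0.122], "fingers": 5}
    - {"slide": [0, 0, 0], "delta_rot": [0, 0, -0.122], "fingers": 5}
    - {"slide": [0, 0, 0], "delta_rot": [0, 0, -0.122], "fingers": 5}
    - {"slide": [0, 0, 0], "delta_rot": [0, 0, -0.122], "fingers": 5}
    - {"slide": [0, 0, 0], "delta_rot": [0, 0, -0.122], "fingers": 5}
    - {"slide": [0, 0, 0], "delta_rot": [0, 0, -0.122], "fingers": 5}
    - {"slide": [0, 0, 0], "delta_rot": [0, 0, -0.122], "fingers": 5}
    - {"slide": [0, 0, 0], "delta_rot": [0, 0, -0.122], "fingers": 5}

```text
t: 9.98
eef_pos: [0.5559, 0.1748, 0.2997]
ee_rot: [-3.14, 0.0, 1.171]
ft_force: [0.2, -0.2, -0.3]
width: 0.542
```

Request:
step_arm:
  commands:
    - {"slide": [0, 0, 0], "delta_rot": [0, 0.06, 0], "fingers": 5}
    - {"slide": [0, 0, 0], "delta_rot": [0, 0.06, 0], "fingers": 5}
    - {"slide": [0, 0, 0], "delta_rot": [0, 0, 0], "fingers": 5}
    - {"slide": [0, 0, 0], "delta_rot": [0, 0, 0], "fingers": 5}

```text
t: 10.32
eef_pos: [0.5561, 0.1731, 0.3]
ee_rot: [-3.141, -0.119, 1.161]
ft_force: [-0.5, 0.4, -0.0]
width: 0.544
```

```bash
python3 look.py 5 scene
python3 - <<'E'
from h import *
o=get_obs();Rt=R.from_euler("xyz",o["ee_rot"]).as_matrix();print(Rt.round(3))
t=np.array([.5567,.174,.13])-Rt[:,2]*0.014
t=np.array([.5567,.174,.13])+Rt[:,2]*0.014
print("tcp target",t,"slide cm",(Rt.T@(t-o["eef_pos"])*100).round(2), "jaw deg",np.degrees(np.arctan2(Rt[1,0],Rt[0,0])))
E
```

```text
10.32 [0.5561 0.1731 0.3   ] [-3.141 -0.119  1.161] [-0.5  0.4 -0. ] cooker [ 0.0116 -0.0019  0.3   ] 0.544 q [-0.28  0.24 -0.01  1.72 -0.1   1.11  0.91]
[[ 0.394  0.918  0.047]
 [ 0.911 -0.397  0.109]
 [ 0.118 -0.001 -0.993]]
tcp target [0.55735139 0.17552525 0.11609859] slide cm [-1.99  0.04 18.3 ] jaw deg 66.60657544875815
```

View pics/s5.png

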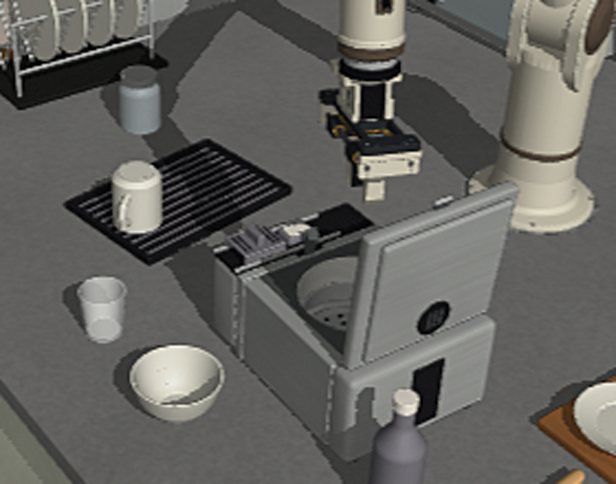

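The scene view shows the tilted gripper at about (375,160) above the pot, clear of the lid edge. I descend onto the bar.

Request:
step_arm:
  commands:
    - {"slide": [-0.2, 0, 2], "delta_rot": [0, 0, 0], "fingers": 5}
    - {"slide": [-0.2, 0, 2], "delta_rot": [0, 0, 0], "fingers": 5}
    - {"slide": [-0.2, 0, 2], "delta_rot": [0, 0, 0], "fingers": 5}
    - {"slide": [-0.2, 0, 2], "delta_rot": [0, 0, 0], "fingers": 5}
    - {"slide": [-0.2, 0, 2], "delta_rot": [0, 0, 0], "fingers": 5}
    - {"slide": [-0.2, 0, 2], "delta_rot": [0, 0, 0], "fingers": 5}
    - {"slide": [-0.2, 0, 1.5], "delta_rot": [0, 0, 0], "fingers": 5}
    - {"slide": [-0.2, 0, 1.3], "delta_rot": [0, 0, 0], "fingers": 5}
    - {"slide": [-0.2, 0, 1.2], "delta_rot": [0, 0, 0], "fingers": 5}
    - {"slide": [-0.2, 0, 1.2], "delta_rot": [0, 0, 0], "fingers": 5}
    - {"slide": [0, 0, 1.1], "delta_rot": [0, 0, 0], "fingers": 5}
    - {"slide": [0, 0, 0], "delta_rot": [0, 0, 0], "fingers": 5}
    - {"slide": [0, 0, 0], "delta_rot": [0, 0, 0], "fingers": 5}

```text
t: 11.45
eef_pos: [0.5572, 0.1753, 0.1155]
ee_rot: [-3.14, -0.119, 1.162]
ft_force: [0.4, -0.3, 0.4]
width: 0.545
```

```bash
python3 look.py 6 scene top
```

```text
11.45 [0.5572 0.1753 0.1155] [-3.14  -0.119  1.162] [ 0.4 -0.3  0.4] cooker [ 0.0138 -0.0028  0.1155] 0.545 q [-0.27  0.44 -0.03  1.89 -0.12  0.73  0.95]
```

View pics/s6.png

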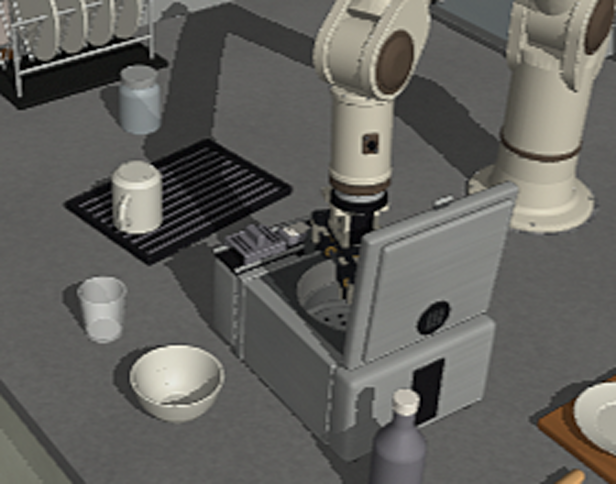

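View pics/t6.png

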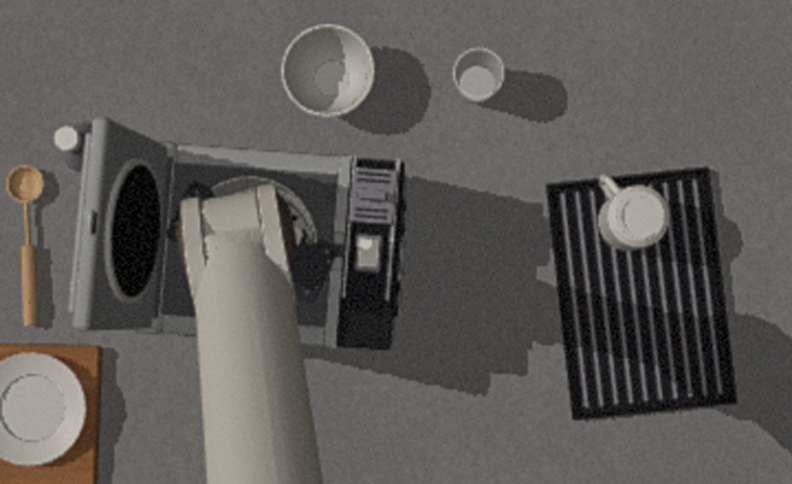

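The scene view shows the gripper at about (345,260), down over the basket with the fingers either side of the bar and no contact force. I close on the bar and lift a little.

Request:
step_arm:
  commands:
    - {"slide": [0, 0, 0], "delta_rot": [0, 0, 0], "fingers": 1.5}
    - {"slide": [0, 0, 0], "delta_rot": [0, 0, 0], "fingers": 0.8}
    - {"slide": [0, 0, 0], "delta_rot": [0, 0, 0], "fingers": 0.4}
    - {"slide": [0, 0, 0], "delta_rot": [0, 0, 0], "fingers": 0.4}
    - {"slide": [0, 0, 0], "delta_rot": [0, 0, 0], "fingers": 0.4}
    - {"slide": [0, 0, 0], "delta_rot": [0, 0, 0], "fingers": 0.4}
  newtons: 35

```text
t: 12.05
eef_pos: [0.5577, 0.175, 0.1163]
ee_rot: [3.141, -0.12, 1.162]
ft_force: [0.6, -0.7, -1.1]
width: 0.159
```

Request:
step_arm:
  commands:
    - {"slide": [0, 0, 0], "delta_rot": [0, 0, 0], "fingers": 0.2}
    - {"slide": [0, 0, 0], "delta_rot": [0, 0, 0], "fingers": 0.2}
    - {"slide": [0, 0, 0], "delta_rot": [0, 0, 0], "fingers": 0.2}

```text
t: 12.3
eef_pos: [0.558, 0.1758, 0.1165]
ee_rot: [3.141, -0.121, 1.162]
ft_force: [0.8, 2.1, 0.6]
width: 0.096
```

Request:
step_arm:
  commands:
    - {"slide": [0.06, 0, -0.5], "delta_rot": [0, 0, 0], "fingers": 0.2}
    - {"slide": [0.12, 0, -0.99], "delta_rot": [0, 0, 0], "fingers": 0.2}
    - {"slide": [0.12, 0, -0.99], "delta_rot": [0, 0, 0], "fingers": 0.2}
    - {"slide": [0, 0, 0], "delta_rot": [0, 0, 0], "fingers": 0.2}
    - {"slide": [0, 0, 0], "delta_rot": [0, 0, 0], "fingers": 0.2}

```text
t: 12.72
eef_pos: [0.5583, 0.1749, 0.1422]
ee_rot: [3.14, -0.121, 1.162]
ft_force: [-0.0, 0.9, -2.9]
width: 0.096
```

Request:
step_arm:
  commands:
    - {"slide": [0.15, 0, -1.2], "delta_rot": [0, 0, 0], "fingers": 0.2}
    - {"slide": [0.18, 0, -1.5], "delta_rot": [0, 0, 0], "fingers": 0.2}
    - {"slide": [0.18, 0, -1.5], "delta_rot": [0, 0, 0], "fingers": 0.2}
    - {"slide": [0.18, 0, -1.5], "delta_rot": [0, 0, 0], "fingers": 0.2}
    - {"slide": [0.18, 0, -1.5], "delta_rot": [0, 0, 0], "fingers": 0.2}
    - {"slide": [0.18, 0, -1.5], "delta_rot": [0, 0, 0], "fingers": 0.2}
    - {"slide": [0.18, 0, -1.5], "delta_rot": [0, 0, 0], "fingers": 0.2}
    - {"slide": [0.18, 0, -1.5], "delta_rot": [0, 0, 0], "fingers": 0.2}
    - {"slide": [0.18, 0, -1.5], "delta_rot": [0, 0, 0], "fingers": 0.2}
    - {"slide": [0.18, 0, -1.5], "delta_rot": [0, 0, 0], "fingers": 0.2}
    - {"slide": [0.18, 0, -1.5], "delta_rot": [0, 0, 0], "fingers": 0.2}
    - {"slide": [0.1, 0, -0.8], "delta_rot": [0, 0, 0], "fingers": 0.2}
    - {"slide": [0, 0, 0], "delta_rot": [0, 0, 0], "fingers": 0.2}

```text
t: 13.8
eef_pos: [0.5586, 0.1753, 0.3149]
ee_rot: [3.139, -0.122, 1.162]
ft_force: [0.8, -0.3, -3.0]
width: 0.093
```

```bash
python3 look.py 7 scene top
python3 - <<'E'
from h import *
o=get_obs();Rt=R.from_euler("xyz",o["ee_rot"]).as_matrix();print(Rt.round(3))
b=o["eef_pos"]-Rt[:,2]*.014;print("bar",b)
tgt=t2w([-.055,0,0]);d=tgt-b;d[2]=0;print(tgt,"d",d,"slide cm",(Rt.T@d*100).round(2))
E
```

```text
13.8 [0.5586 0.1753 0.3149] [ 3.139 -0.122  1.162] [ 0.8 -0.3 -3. ] cooker [ 0.0138 -0.0042  0.3149] 0.093 q [-0.28  0.23 -0.01  1.7  -0.1   1.14  0.9 ]
[[ 0.395  0.917  0.047]
 [ 0.911 -0.398  0.11 ]
 [ 0.119 -0.    -0.993]]
bar [0.55663734 0.17330911 0.32602894]
[ 0.45284155 -0.33695523  0.        ] d [-0.10379579 -0.51026434  0.        ] slide cm [-50.58  10.77  -6.09]
```

View pics/s7.png

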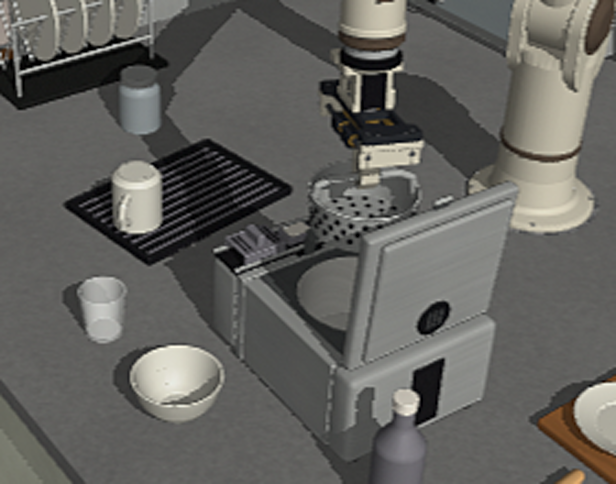

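The basket hangs level at about (365,205), clear of the pot. I carry it to the tray.

Request:
step_arm:
  commands:
    - {"slide": [-0.78, 0.17, -0.09], "delta_rot": [0, 0, 0], "fingers": 0.2}
    - {"slide": [-1.55, 0.33, -0.19], "delta_rot": [0, 0, 0], "fingers": 0.2}
    - {"slide": [-2.33, 0.5, -0.28], "delta_rot": [0, 0, 0], "fingers": 0.2}
    - {"slide": [-2.75, 0.59, -0.33], "delta_rot": [0, 0, 0], "fingers": 0.2}
    - {"slide": [-2.75, 0.59, -0.33], "delta_rot": [0, 0, 0], "fingers": 0.2}
    - {"slide": [-2.75, 0.59, -0.33], "delta_rot": [0, 0, 0], "fingers": 0.2}
    - {"slide": [-2.75, 0.59, -0.33], "delta_rot": [0, 0, 0], "fingers": 0.2}
    - {"slide": [-2.75, 0.59, -0.33], "delta_rot": [0, 0, 0], "fingers": 0.2}
    - {"slide": [-2.75, 0.59, -0.33], "delta_rot": [0, 0, 0], "fingers": 0.2}
    - {"slide": [-2.75, 0.59, -0.33], "delta_rot": [0, 0, 0], "fingers": 0.2}
    - {"slide": [-2.75, 0.59, -0.33], "delta_rot": [0, 0, 0], "fingers": 0.2}
    - {"slide": [-2.75, 0.59, -0.33], "delta_rot": [0, 0, 0], "fingers": 0.2}
    - {"slide": [-2.75, 0.59, -0.33], "delta_rot": [0, 0, 0], "fingers": 0.2}
    - {"slide": [-2.75, 0.59, -0.33], "delta_rot": [0, 0, 0], "fingers": 0.2}
    - {"slide": [-2.75, 0.59, -0.33], "delta_rot": [0, 0, 0], "fingers": 0.2}
    - {"slide": [-2.75, 0.59, -0.33], "delta_rot": [0, 0, 0], "fingers": 0.2}
    - {"slide": [-2.75, 0.59, -0.33], "delta_rot": [0, 0, 0], "fingers": 0.2}
    - {"slide": [-2.75, 0.59, -0.33], "delta_rot": [0, 0, 0], "fingers": 0.2}

```text
t: 15.4
eef_pos: [0.4625, -0.2898, 0.3109]
ee_rot: [-3.14, -0.12, 1.161]
ft_force: [0.1, 0.5, -3.1]
width: 0.094
```

Request:
step_arm:
  commands:
    - {"slide": [-2.33, 0.5, -0.28], "delta_rot": [0, 0, 0], "fingers": 0.2}
    - {"slide": [-1.55, 0.33, -0.19], "delta_rot": [0, 0, 0], "fingers": 0.2}
    - {"slide": [-0.78, 0.17, -0.09], "delta_rot": [0, 0, 0], "fingers": 0.2}
    - {"slide": [0, 0, 0], "delta_rot": [0, 0, 0], "fingers": 0.2}
    - {"slide": [0, 0, 0], "delta_rot": [0, 0, 0], "fingers": 0.2}

```text
t: 15.82
eef_pos: [0.4542, -0.3348, 0.3112]
ee_rot: [-3.14, -0.121, 1.161]
ft_force: [-0.6, 0.6, -3.1]
width: 0.097
```

```bash
python3 look.py 8 scene top
python3 - <<'E'
from h import *
o=get_obs();Rt=R.from_euler("xyz",o["ee_rot"]).as_matrix();print(Rt.round(3))
b=o["eef_pos"]-Rt[:,2]*.014;print("bar",b)
tgt=t2w([-.055,0,0]);d=tgt-b;d[2]=-(b[2]-.088);print("d",d,"slide cm",(Rt.T@d*100).round(2))
im=cv2.imread("pics/scene8.png");cv2.imwrite("pics/s8.png",cv2.resize(im[100:270,190:400],None,fx=3.5,fy=3.5,interpolation=cv2.INTER_CUBIC))
P=cloud("scene",np.load("pics/scene8.npy"));z=np.nan_to_num(P[...,2]);Q=P[(np.hypot(P[...,0]-b[0],P[...,1]-b[1])<.085)&(z>.15)&(z<.34)]
print(np.percentile(Q,[.5,99.5],axis=0))
for zz in np.arange(.2,.33,.01):
    s=(Q[:,2]>zz)&(Q[:,2]<zz+.01); print(zz.round(2),s.sum(), np.percentile(Q[s,:2],[2,98],axis=0).round(3).tolist() if s.sum()>5 else "")
E
```

```text
15.82 [ 0.4542 -0.3348  0.3112] [-3.14  -0.121  1.161] [-0.6  0.6 -3.1] cooker [-0.5014  0.0703  0.3112] 0.097 q [ 0.38  0.28  0.35  1.66 -0.22  1.26  1.95]
[[ 0.393  0.918  0.047]
 [ 0.912 -0.396  0.111]
 [ 0.121 -0.001 -0.993]]
bar [ 0.45444621 -0.33514648  0.32554974]
d [-0.00160466 -0.00180875 -0.23754974] slide cm [-3.1  -0.05 23.55]
[[ 0.38648549 -0.41018934  0.25305954]
 [ 0.52423024 -0.26513342  0.33632458]]
0.2 0 
0.21 0 
0.22 0 
0.23 0 
0.24 3 
0.25 118 [[0.394, -0.404], [0.519, -0.272]]
0.26 174 [[0.392, -0.404], [0.52, -0.269]]
0.27 170 [[0.387, -0.405], [0.522, -0.268]]
0.28 175 [[0.387, -0.406], [0.521, -0.269]]
0.29 129 [[0.388, -0.402], [0.523, -0.268]]
0.3 130 [[0.391, -0.411], [0.525, -0.265]]
0.31 33 [[0.395, -0.362], [0.522, -0.29]]
0.32 75 [[0.4, -0.36], [0.511, -0.308]]
```

View pics/s8.png

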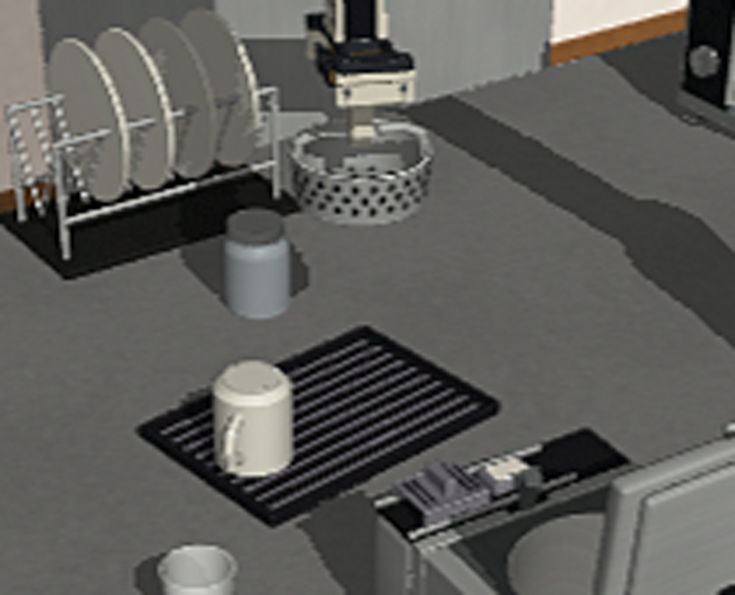

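The basket hangs level above the free part at about (362,170), roughly 24 cm up. I lower it, slowing toward the end.

Request:
step_arm:
  commands:
    - {"slide": [-0.13, 0, 1], "delta_rot": [0, 0, 0], "fingers": 0.2}
    - {"slide": [-0.26, 0, 2], "delta_rot": [0, 0, 0], "fingers": 0.2}
    - {"slide": [-0.26, 0, 2], "delta_rot": [0, 0, 0], "fingers": 0.2}
    - {"slide": [-0.26, 0, 2], "delta_rot": [0, 0, 0], "fingers": 0.2}
    - {"slide": [-0.26, 0, 2], "delta_rot": [0, 0, 0], "fingers": 0.2}
    - {"slide": [-0.26, 0, 2], "delta_rot": [0, 0, 0], "fingers": 0.2}
    - {"slide": [-0.26, 0, 2], "delta_rot": [0, 0, 0], "fingers": 0.2}
    - {"slide": [-0.26, 0, 2], "delta_rot": [0, 0, 0], "fingers": 0.2}
    - {"slide": [-0.26, 0, 2], "delta_rot": [0, 0, 0], "fingers": 0.2}
    - {"slide": [-0.26, 0, 2], "delta_rot": [0, 0, 0], "fingers": 0.2}
    - {"slide": [-0.2, 0, 1.5], "delta_rot": [0, 0, 0], "fingers": 0.2}
    - {"slide": [-0.13, 0, 1], "delta_rot": [0, 0, 0], "fingers": 0.2}
    - {"slide": [-0.07, 0, 0.5], "delta_rot": [0, 0, 0], "fingers": 0.2}
    - {"slide": [-0.06, 0, 0.5], "delta_rot": [0, 0, 0], "fingers": 0.2}
    - {"slide": [0, 0, 0], "delta_rot": [0, 0, 0], "fingers": 0.2}

```text
t: 17.17
eef_pos: [0.4538, -0.337, 0.0847]
ee_rot: [-3.141, -0.12, 1.162]
ft_force: [0.2, -0.3, -3.8]
width: 0.095
```

```bash
python3 look.py 9 scene
python3 - <<'E'
from h import *
o=get_obs();Rt=R.from_euler("xyz",o["ee_rot"]).as_matrix()
b=o["eef_pos"]-Rt[:,2]*.014;print("bar",b, "feet z",b[2]-.08)
im=cv2.imread("pics/scene9.png");cv2.imwrite("pics/s9.png",cv2.resize(im[130:270,210:350],None,fx=4.2,fy=4.2,interpolation=cv2.INTER_CUBIC))
E
```

```text
17.17 [ 0.4538 -0.337   0.0847] [-3.141 -0.12   1.162] [ 0.2 -0.3 -3.8] cooker [-0.5037  0.0706  0.0847] 0.095 q [ 0.44  0.53  0.29  1.87 -0.36  0.83  2.11]
bar [ 0.45329832 -0.33890922  0.09926005] feet z 0.01926004562233767
```

View pics/s9.png

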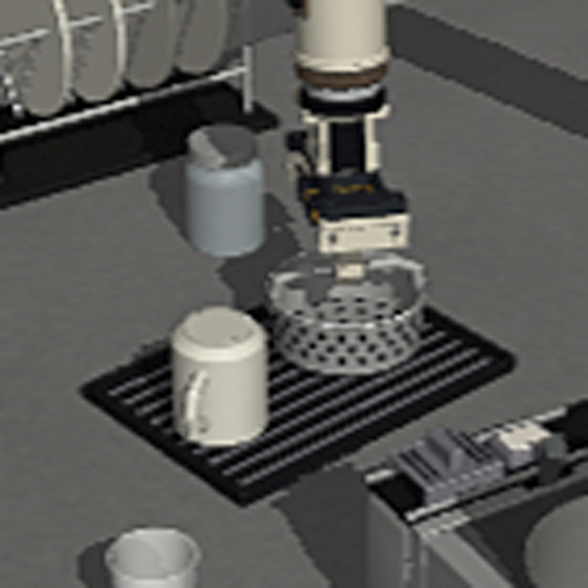

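The basket sits over the free part at about (347,320), clear of the mug at (220,375), with about 11 mm to go.

Request:
step_arm:
  commands:
    - {"slide": [-0.03, 0, 0.2], "delta_rot": [0, 0, 0], "fingers": 0.2}
    - {"slide": [-0.03, 0, 0.2], "delta_rot": [0, 0, 0], "fingers": 0.2}
    - {"slide": [-0.02, 0, 0.15], "delta_rot": [0, 0, 0], "fingers": 0.2}
    - {"slide": [-0.02, 0, 0.15], "delta_rot": [0, 0, 0], "fingers": 0.2}
    - {"slide": [-0.02, 0, 0.1], "delta_rot": [0, 0, 0], "fingers": 0.2}
    - {"slide": [-0.01, 0, 0.1], "delta_rot": [0, 0, 0], "fingers": 0.2}
    - {"slide": [0, 0, 0], "delta_rot": [0, 0, 0], "fingers": 0.2}

```text
t: 17.8
eef_pos: [0.4535, -0.3375, 0.0759]
ee_rot: [-3.141, -0.12, 1.162]
ft_force: [0.8, 0.7, -3.3]
width: 0.095
```

Request:
step_arm:
  commands:
    - {"slide": [-0.01, 0, 0.1], "delta_rot": [0, 0, 0], "fingers": 0.2}
    - {"slide": [-0.01, 0, 0.1], "delta_rot": [0, 0, 0], "fingers": 0.2}
    - {"slide": [0, 0, 0], "delta_rot": [0, 0, 0], "fingers": 0.2}

```text
t: 18.05
eef_pos: [0.4538, -0.3378, 0.0742]
ee_rot: [3.141, -0.12, 1.162]
ft_force: [0.1, 0.5, -2.8]
width: 0.095
```

Request:
step_arm:
  commands:
    - {"slide": [-0.01, 0, 0.1], "delta_rot": [0, 0, 0], "fingers": 0.2}
    - {"slide": [-0.01, 0, 0.1], "delta_rot": [0, 0, 0], "fingers": 0.2}
    - {"slide": [0, 0, 0], "delta_rot": [0, 0, 0], "fingers": 0.2}

```text
t: 18.3
eef_pos: [0.4539, -0.3378, 0.074]
ee_rot: [3.141, -0.121, 1.162]
ft_force: [-4.0, 3.4, 13.6]
width: 0.098
```

The feet are on the floor. I ease the command back up about 1.5 mm, then release slowly.

Request:
step_arm:
  commands:
    - {"slide": [0.02, 0, -0.13], "delta_rot": [0, 0, 0], "fingers": 0.2}
    - {"slide": [0, 0, 0], "delta_rot": [0, 0, 0], "fingers": 0.2}

```text
t: 18.47
eef_pos: [0.4541, -0.3379, 0.0741]
ee_rot: [3.14, -0.12, 1.162]
ft_force: [-1.9, 0.5, 5.4]
width: 0.099
```

Request:
step_arm:
  commands:
    - {"slide": [0, 0, -0.05], "delta_rot": [0, 0, 0], "fingers": 0.8}
    - {"slide": [0, 0, 0], "delta_rot": [0, 0, 0], "fingers": 1.2}
    - {"slide": [0, 0, 0], "delta_rot": [0, 0, 0], "fingers": 1.8}
    - {"slide": [0, 0, 0], "delta_rot": [0, 0, 0], "fingers": 2.5}
    - {"slide": [0, 0, 0], "delta_rot": [0, 0, 0], "fingers": 3.5}
    - {"slide": [0, 0, 0], "delta_rot": [0, 0, 0], "fingers": 4}
    - {"slide": [0, 0, 0], "delta_rot": [0, 0, 0], "fingers": 4}
    - {"slide": [0, 0, 0], "delta_rot": [0, 0, 0], "fingers": 4}

```text
t: 19.13
eef_pos: [0.4536, -0.3375, 0.0738]
ee_rot: [-3.141, -0.12, 1.162]
ft_force: [0.2, -0.4, 0.5]
width: 0.431
```

```bash
python3 look.py 10 scene
python3 - <<'E'
from h import *
im=cv2.imread("pics/scene10.png");cv2.imwrite("pics/s10.png",cv2.resize(im[130:270,210:350],None,fx=4.2,fy=4.2,interpolation=cv2.INTER_CUBIC))
E
```

```text
19.13 [ 0.4536 -0.3375  0.0738] [-3.141 -0.12   1.162] [ 0.2 -0.4  0.5] cooker [-0.5042  0.0708  0.0738] 0.431 q [ 0.45  0.55  0.28  1.87 -0.36  0.81  2.12]
```

View pics/s10.png

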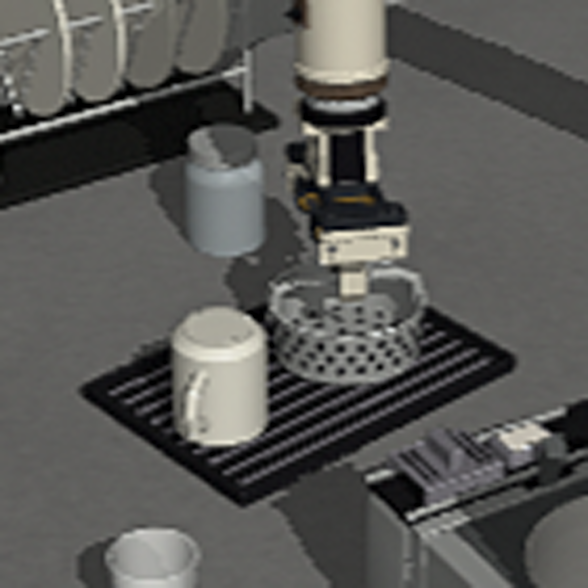

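The basket stands flat at about (345,325) and the fingers are open around the bar. I retreat along the tool axis, then straighten and turn.

Request:
step_arm:
  commands:
    - {"slide": [0, 0, -1], "delta_rot": [0, 0, 0], "fingers": 4}
    - {"slide": [0, 0, -1.5], "delta_rot": [0, 0, 0], "fingers": 4}
    - {"slide": [0, 0, -2.5], "delta_rot": [0, 0, 0], "fingers": 4}
    - {"slide": [0, 0, -3.5], "delta_rot": [0, 0, 0], "fingers": 4}
    - {"slide": [0, 0, -3.5], "delta_rot": [0, 0, 0], "fingers": 4}
    - {"slide": [0, 0, -2], "delta_rot": [0, -0.06, 0], "fingers": 2}
    - {"slide": [0, 0, -2], "delta_rot": [0, -0.06, 0], "fingers": 0}
    - {"slide": [0, 0, -2.2], "delta_rot": [0, 0, 0.122], "fingers": 0}
    - {"slide": [0, 0, -2.2], "delta_rot": [0, 0, 0.122], "fingers": 0}
    - {"slide": [0, 0, -2.2], "delta_rot": [0, 0, 0.122], "fingers": 0}
    - {"slide": [0, 0, -2.2], "delta_rot": [0, 0, 0.122], "fingers": 0}
    - {"slide": [0, 0, -2.2], "delta_rot": [0, 0, 0.122], "fingers": 0}
    - {"slide": [0, 0, -2.2], "delta_rot": [0, 0, 0.122], "fingers": 0}
    - {"slide": [0, 0, -2.2], "delta_rot": [0, 0, 0.122], "fingers": 0}
    - {"slide": [0, 0, -2.2], "delta_rot": [0, 0, 0.122], "fingers": 0}
    - {"slide": [0, 0, -2.2], "delta_rot": [0, 0, 0.122], "fingers": 0}
    - {"slide": [0, 0, -2.2], "delta_rot": [0, 0, 0.122], "fingers": 0}
    - {"slide": [0, 0, 0], "delta_rot": [0, 0, 0], "fingers": 0}

```text
t: 20.68
eef_pos: [0.4471, -0.3554, 0.4584]
ee_rot: [3.138, -0.007, -0.065]
ft_force: [-0.7, -0.5, 0.9]
width: 0.003
```

```bash
python3 look.py 11 scene
python3 - <<'E'
from h import *
im=cv2.imread("pics/scene11.png");cv2.imwrite("pics/s11.png",cv2.resize(im[130:270,210:350],None,fx=4.2,fy=4.2,interpolation=cv2.INTER_CUBIC))
P=cloud("scene",np.load("pics/scene11.npy")).reshape(-1,3);P=P[np.isfinite(P).all(1)];T=w2t(P)
s=(abs(T[:,1])<.1)&(T[:,0]>-.15)&(T[:,0]<.04)&(T[:,2]>.03)&(T[:,2]<.11)
for a in np.arange(.03,.1,.01):
    k=s&(T[:,2]>a)&(T[:,2]<a+.01);print(a.round(2),k.sum(),np.percentile(T[k,:2],[2,98],axis=0).round(3).tolist())
o=get_obs();Rt=R.from_euler("xyz",o["ee_rot"]).as_matrix();tg=c2w([.205,0,0])
d=tg-o["eef_pos"];d[2]=0;print("target",tg,(Rt.T@d*100).round(2))
E
```

```text
20.68 [ 0.4471 -0.3554  0.4584] [ 3.138 -0.007 -0.065] [-0.7 -0.5  0.9] cooker [-0.5224  0.0762  0.4584] 0.003 q [ 0.15  0.21  0.59  1.44 -0.12  1.52  0.67]
0.03 161 [[-0.122, -0.073], [0.013, 0.065]]
0.04 130 [[-0.122, -0.069], [0.014, 0.067]]
0.05 119 [[-0.124, -0.072], [0.015, 0.065]]
0.06 137 [[-0.117, -0.072], [0.015, 0.067]]
0.07 48 [[-0.115, -0.07], [0.021, 0.068]]
0.08 48 [[-0.105, -0.036], [0.002, 0.033]]
0.09 44 [[-0.097, -0.029], [-0.012, 0.032]]Traceback (most recent call last):
  File "<stdin>", line 6, in <module>
    return _quantile_unchecked(
        a, q, axis, out, overwrite_input, method, keepdims, weights)
    return _ureduce(a,
                    func=_quantile_ureduce_func,
    ...<5 lines>...
                    overwrite_input=overwrite_input,
                    method=method)
    r = func(a, **kwargs)
    result = _quantile(arr,
                       quantiles=q,
    ...<2 lines>...
                       out=out,
                       weights=wgt)
    slices_having_nans = np.isnan(arr[-1, ...])
                                  ~~~^^^^^^^^^
IndexError: index -1 is out of bounds for axis 0 with size 0
```

View pics/s11.png

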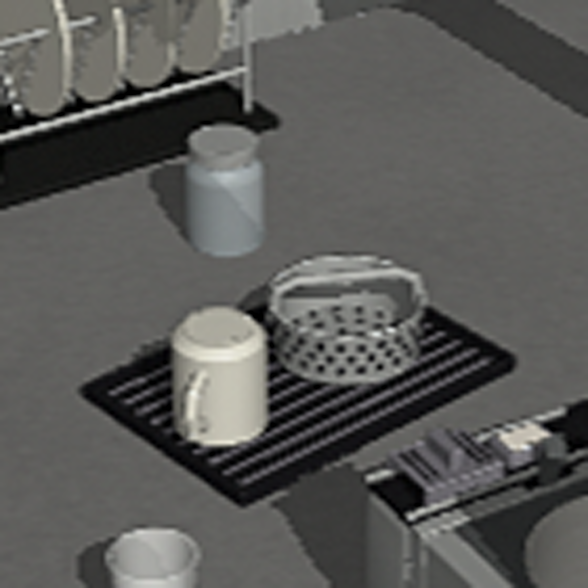

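The basket stands level and alone on the tray at about (347,320). In tray coordinates it is centred at (−54, −3) mm, and its top is at about 93 mm as expected. Next I go over to the rear of the open lid.

Request:
step_arm:
  commands:
    - {"slide": [0.38, -3.64, 0], "delta_rot": [0, 0, 0], "fingers": 0}
    - {"slide": [0.38, -3.64, 0], "delta_rot": [0, 0, 0], "fingers": 0}
    - {"slide": [0.38, -3.64, 0], "delta_rot": [0, 0, 0], "fingers": 0}
    - {"slide": [0.38, -3.64, 0], "delta_rot": [0, 0, 0], "fingers": 0}
    - {"slide": [0.38, -3.64, 0], "delta_rot": [0, 0, 0], "fingers": 0}
    - {"slide": [0.38, -3.64, 0], "delta_rot": [0, 0, 0], "fingers": 0}
    - {"slide": [0.38, -3.64, 0], "delta_rot": [0, 0, 0], "fingers": 0}
    - {"slide": [0.38, -3.64, 0], "delta_rot": [0, 0, 0], "fingers": 0}
    - {"slide": [0.38, -3.64, 0], "delta_rot": [0, 0, 0], "fingers": 0}
    - {"slide": [0.38, -3.64, 0], "delta_rot": [0, 0, 0], "fingers": 0}
    - {"slide": [0.38, -3.64, 0], "delta_rot": [0, 0, 0], "fingers": 0}
    - {"slide": [0.38, -3.64, 0], "delta_rot": [0, 0, 0], "fingers": 0}
    - {"slide": [0.38, -3.64, 0], "delta_rot": [0, 0, 0], "fingers": 0}
    - {"slide": [0.38, -3.64, 0], "delta_rot": [0, 0, 0], "fingers": 0}
    - {"slide": [0.38, -3.64, 0], "delta_rot": [0, 0, 0], "fingers": 0}
    - {"slide": [0.38, -3.64, 0], "delta_rot": [0, 0, 0], "fingers": 0}
    - {"slide": [0.38, -3.64, 0], "delta_rot": [0, 0, 0], "fingers": 0}
    - {"slide": [0.38, -3.64, 0], "delta_rot": [0, 0, 0], "fingers": 0}
    - {"slide": [0.38, -3.64, 0], "delta_rot": [0, 0, 0], "fingers": 0}
    - {"slide": [0.38, -3.64, 0], "delta_rot": [0, 0, 0], "fingers": 0}

```text
t: 22.4
eef_pos: [0.5644, 0.3695, 0.4521]
ee_rot: [3.141, 0.001, -0.057]
ft_force: [0.8, 0.0, 0.4]
width: 0.001
```

Request:
step_arm:
  commands:
    - {"slide": [0, 0, 0], "delta_rot": [0, 0, 0], "fingers": 0}
    - {"slide": [0, 0, 0], "delta_rot": [0, 0, 0], "fingers": 0}

```text
t: 22.57
eef_pos: [0.5633, 0.3708, 0.4501]
ee_rot: [3.14, 0.004, -0.052]
ft_force: [0.7, -0.2, -0.1]
width: 0.003
```

```bash
python3 look.py 12 scene
```

```text
22.57 [0.5633 0.3708 0.4501] [ 3.14   0.004 -0.052] [ 0.7 -0.2 -0.1] cooker [0.2093 0.0025 0.4501] 0.003 q [-0.67  0.42  0.08  1.15 -0.03  1.58 -0.65]
```

View pics/scene12.png

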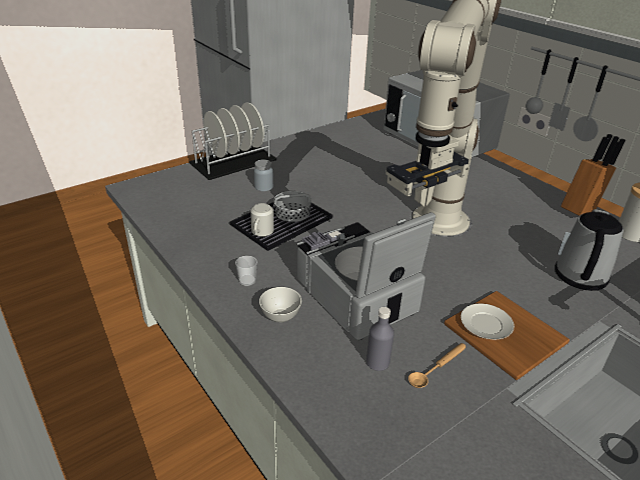

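The gripper at about (425,175) in the picture is above and behind the open lid. I descend behind it and compute the closing arc.

Request:
step_arm:
  commands:
    - {"slide": [0.2, 0, 2.3], "delta_rot": [0, 0, 0], "fingers": 0}
    - {"slide": [0, 0, 2.3], "delta_rot": [0, 0, 0], "fingers": 0}
    - {"slide": [0, 0, 2.3], "delta_rot": [0, 0, 0], "fingers": 0}
    - {"slide": [0, 0, 2.3], "delta_rot": [0, 0, 0], "fingers": 0}
    - {"slide": [0, 0, 2.3], "delta_rot": [0, 0, 0], "fingers": 0}
    - {"slide": [0, 0, 2.3], "delta_rot": [0, 0, 0], "fingers": 0}
    - {"slide": [0, 0, 0], "delta_rot": [0, 0, 0], "fingers": 0}
    - {"slide": [0, 0, 0], "delta_rot": [0, 0, 0], "fingers": 0}

```text
t: 23.28
eef_pos: [0.5665, 0.3659, 0.3144]
ee_rot: [3.139, 0.002, -0.06]
ft_force: [-0.1, 0.8, 0.9]
width: 0.005
```

```bash
python3 look.py 13 scene
cat > arc.py <<'E'
from h import *
o=get_obs();c=w2c(o["eef_pos"]);print("now",c.round(4))
r=.16;w=.0095
f=lambda th:np.array([.125-r*np.cos(th)+.032*np.sin(th)+w,.155+r*np.sin(th)+.032*np.cos(th)])
prev=c[[0,2]]
for th in np.arange(1.6,-.01,-.1):
    p=f(th);print(round(th,2),p.round(4),"slide y,z cm",(-(p-prev)*100).round(2));prev=p
E
python3 arc.py
```

```text
23.28 [0.5665 0.3659 0.3144] [ 3.139e+00  2.000e-03 -6.000e-02] [-0.1  0.8  0.9] cooker [ 0.2046 -0.001   0.3144] 0.005 q [-0.67  0.45  0.08  1.39 -0.03  1.31 -0.65]
now [ 0.2056 -0.0018  0.3161]
1.6 [0.1712 0.314 ] slide y,z cm [3.44 0.21]
1.5 [0.1551 0.3169] slide y,z cm [ 1.61 -0.29]
1.4 [0.1388 0.3181] slide y,z cm [ 1.63 -0.12]
1.3 [0.1225 0.3177] slide y,z cm [1.63 0.04]
1.2 [0.1063 0.3157] slide y,z cm [1.62 0.2 ]
1.1 [0.0904 0.3121] slide y,z cm [1.59 0.36]
1.0 [0.075  0.3069] slide y,z cm [1.55 0.52]
0.9 [0.0601 0.3002] slide y,z cm [1.49 0.67]
0.8 [0.046  0.2921] slide y,z cm [1.41 0.82]
0.7 [0.0327 0.2825] slide y,z cm [1.32 0.95]
0.6 [0.0205 0.2718] slide y,z cm [1.22 1.08]
0.5 [0.0094 0.2598] slide y,z cm [1.11 1.2 ]
0.4 [-0.0004  0.2468] slide y,z cm [0.98 1.3 ]
0.3 [-0.0089  0.2329] slide y,z cm [0.85 1.39]
0.2 [-0.016   0.2181] slide y,z cm [0.71 1.47]
0.1 [-0.0215  0.2028] slide y,z cm [0.56 1.53]
-0.0 [-0.0255  0.187 ] slide y,z cm [0.4  1.58]
```

View pics/s13.png

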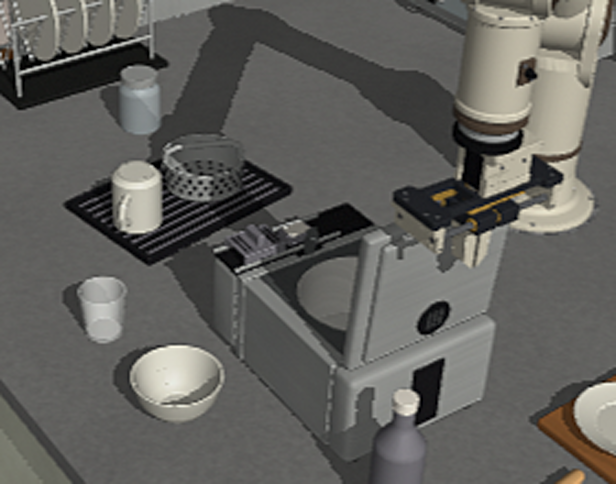

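Request:
step_arm:
  commands:
    - {"slide": [0, 0.8, 0], "delta_rot": [0, 0, 0], "fingers": 0}
    - {"slide": [0, 0.7, 0], "delta_rot": [0, 0, 0], "fingers": 0}
    - {"slide": [0, 0.6, 0], "delta_rot": [0, 0, 0], "fingers": 0}
    - {"slide": [0, 0.6, 0], "delta_rot": [0, 0, 0], "fingers": 0}
    - {"slide": [0, 0.7, 0], "delta_rot": [0, 0, 0], "fingers": 0}
    - {"slide": [0, 0.8, -0.1], "delta_rot": [0, 0, 0], "fingers": 0}
    - {"slide": [0, 0.8, -0.1], "delta_rot": [0, 0, 0], "fingers": 0}
    - {"slide": [0, 0.8, -0.06], "delta_rot": [0, 0, 0], "fingers": 0}
    - {"slide": [0, 0.8, -0.06], "delta_rot": [0, 0, 0], "fingers": 0}
    - {"slide": [0, 0.8, 0.02], "delta_rot": [0, 0, 0], "fingers": 0}
    - {"slide": [0, 0.8, 0.02], "delta_rot": [0, 0, 0], "fingers": 0}

```text
t: 24.25
eef_pos: [0.562, 0.2853, 0.3178]
ee_rot: [-3.142, -0.0, -0.058]
ft_force: [0.9, 3.3, 3.4]
width: 0.004
```

```bash
python3 look.py 14 scene; python3 arc.py | head -1
```

```text
24.25 [0.562  0.2853 0.3178] [-3.142 -0.    -0.058] [0.9 3.3 3.4] cooker [ 0.1239 -0.0012  0.3178] 0.004 q [-0.58  0.36  0.1   1.51 -0.04  1.27 -0.54]
now [ 0.1215 -0.0015  0.3176]
```

View pics/s14.png

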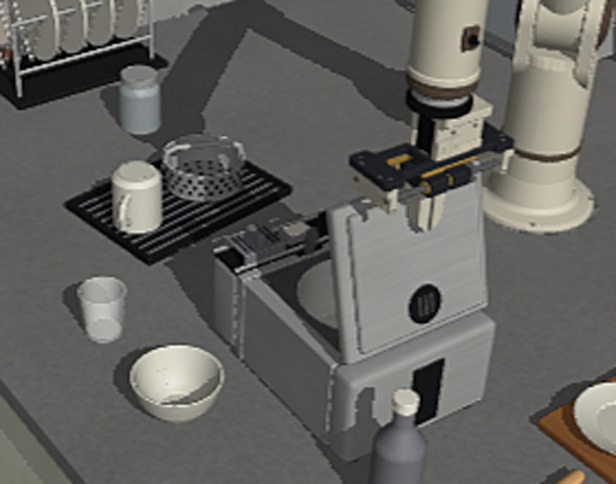

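The lid is at about 75° with the fingertips pushing on its outer face at about (428,225) and small forces. I follow the arc.

Request:
step_arm:
  commands:
    - {"slide": [0, 0.8, 0.1], "delta_rot": [0, 0, 0], "fingers": 0}
    - {"slide": [0, 0.8, 0.1], "delta_rot": [0, 0, 0], "fingers": 0}
    - {"slide": [0, 0.8, 0.18], "delta_rot": [0, 0, 0], "fingers": 0}
    - {"slide": [0, 0.8, 0.18], "delta_rot": [0, 0, 0], "fingers": 0}
    - {"slide": [0, 0.78, 0.26], "delta_rot": [0, 0, 0], "fingers": 0}
    - {"slide": [0, 0.78, 0.26], "delta_rot": [0, 0, 0], "fingers": 0}
    - {"slide": [0, 0.75, 0.34], "delta_rot": [0, 0, 0], "fingers": 0}
    - {"slide": [0, 0.75, 0.34], "delta_rot": [0, 0, 0], "fingers": 0}
    - {"slide": [0, 0.7, 0.41], "delta_rot": [0, 0, 0], "fingers": 0}
    - {"slide": [0, 0.7, 0.41], "delta_rot": [0, 0, 0], "fingers": 0}
    - {"slide": [0, 0.66, 0.48], "delta_rot": [0, 0, 0], "fingers": 0}
    - {"slide": [0, 0.66, 0.48], "delta_rot": [0, 0, 0], "fingers": 0}
    - {"slide": [0, 0.61, 0.54], "delta_rot": [0, 0, 0], "fingers": 0}
    - {"slide": [0, 0.61, 0.54], "delta_rot": [0, 0, 0], "fingers": 0}
    - {"slide": [0, 0.55, 0.6], "delta_rot": [0, 0, 0], "fingers": 0}
    - {"slide": [0, 0.55, 0.6], "delta_rot": [0, 0, 0], "fingers": 0}

```text
t: 25.63
eef_pos: [0.5554, 0.1727, 0.2588]
ee_rot: [3.141, 0.0, -0.058]
ft_force: [0.8, 0.2, 2.9]
width: 0.005
```

```bash
python3 look.py 15 scene; python3 arc.py | head -1
```

```text
25.63 [0.5554 0.1727 0.2588] [ 3.141  0.    -0.058] [0.8 0.2 2.9] cooker [ 0.0111 -0.0011  0.2588] 0.005 q [-0.46  0.32  0.14  1.71 -0.05  1.12 -0.37]
now [ 0.0095 -0.0006  0.2573]
```

View pics/s15.png

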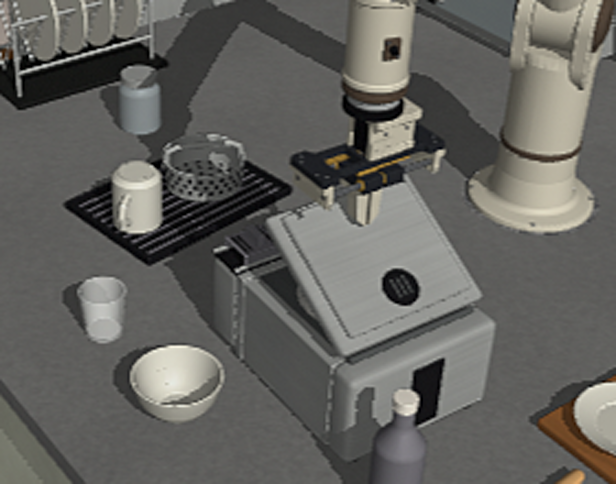

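Request:
step_arm:
  commands:
    - {"slide": [0, 0.49, 0.65], "delta_rot": [0, 0, 0], "fingers": 0}
    - {"slide": [0, 0.49, 0.65], "delta_rot": [0, 0, 0], "fingers": 0}
    - {"slide": [0, 0.42, 0.7], "delta_rot": [0, 0, 0], "fingers": 0}
    - {"slide": [0, 0.42, 0.7], "delta_rot": [0, 0, 0], "fingers": 0}
    - {"slide": [0, 0.24, 0.49], "delta_rot": [0, 0, 0], "fingers": 0}
    - {"slide": [0, 0.24, 0.49], "delta_rot": [0, 0, 0], "fingers": 0}
    - {"slide": [0, 0.24, 0.49], "delta_rot": [0, 0, 0], "fingers": 0}
    - {"slide": [0, 0.14, 0.38], "delta_rot": [0, 0, 0], "fingers": 0}
    - {"slide": [0, 0.14, 0.38], "delta_rot": [0, 0, 0], "fingers": 0}
    - {"slide": [0, 0.14, 0.38], "delta_rot": [0, 0, 0], "fingers": 0}
    - {"slide": [0, 0.14, 0.38], "delta_rot": [0, 0, 0], "fingers": 0}
    - {"slide": [0, 0.1, 0.3], "delta_rot": [0, 0, 0], "fingers": 0}
    - {"slide": [0, 0.1, 0.3], "delta_rot": [0, 0, 0], "fingers": 0}
    - {"slide": [0, 0.05, 0.25], "delta_rot": [0, 0, 0], "fingers": 0}
    - {"slide": [0, 0.05, 0.2], "delta_rot": [0, 0, 0], "fingers": 0}
    - {"slide": [0, 0, 0.2], "delta_rot": [0, 0, 0], "fingers": 0}

```text
t: 27.02
eef_pos: [0.5535, 0.1398, 0.1915]
ee_rot: [-3.141, -0.001, -0.058]
ft_force: [-2.6, -2.1, 5.3]
width: 0.005
```

Request:
step_arm:
  commands:
    - {"slide": [0, 0, 0.15], "delta_rot": [0, 0, 0], "fingers": 0}
    - {"slide": [0, 0, 0.15], "delta_rot": [0, 0, 0], "fingers": 0}
    - {"slide": [0, 0, 0.1], "delta_rot": [0, 0, 0], "fingers": 0}
    - {"slide": [0, 0, 0.1], "delta_rot": [0, 0, 0], "fingers": 0}
    - {"slide": [0, 0, 0.1], "delta_rot": [0, 0, 0], "fingers": 0}
    - {"slide": [0, 0, 0], "delta_rot": [0, 0, 0], "fingers": 0}

```text
t: 27.52
eef_pos: [0.5535, 0.1389, 0.1842]
ee_rot: [3.141, 0.0, -0.059]
ft_force: [-1.3, -3.0, 6.1]
width: 0.004
```

Request:
step_arm:
  commands:
    - {"slide": [0, 0, 0.1], "delta_rot": [0, 0, 0], "fingers": 0}
    - {"slide": [0, 0, 0.1], "delta_rot": [0, 0, 0], "fingers": 0}
    - {"slide": [0, 0, 0], "delta_rot": [0, 0, 0], "fingers": 0}

```text
t: 27.77
eef_pos: [0.5535, 0.1388, 0.1835]
ee_rot: [3.141, -0.0, -0.059]
ft_force: [-4.9, -4.6, 14.5]
width: 0.005
```

The lid is at its lower stop with 14 N on it. I back off slowly and check the latch.

Request:
step_arm:
  commands:
    - {"slide": [0, 0, -0.3], "delta_rot": [0, 0, 0], "fingers": 0}
    - {"slide": [0, 0, -0.3], "delta_rot": [0, 0, 0], "fingers": 0}
    - {"slide": [0, 0, -0.5], "delta_rot": [0, 0, 0], "fingers": 0}
    - {"slide": [0, 0, -1], "delta_rot": [0, 0, 0], "fingers": 0}
    - {"slide": [0, 0, -2], "delta_rot": [0, 0, 0], "fingers": 0}
    - {"slide": [0, 0, -3], "delta_rot": [0, 0, 0], "fingers": 0}
    - {"slide": [0, 0, -3], "delta_rot": [0, 0, 0], "fingers": 0}
    - {"slide": [0, 0, -3], "delta_rot": [0, 0, 0], "fingers": 0}
    - {"slide": [0, 0, -3], "delta_rot": [0, 0, 0], "fingers": 0}
    - {"slide": [0, 0, 0], "delta_rot": [0, 0, 0], "fingers": 0}
    - {"slide": [0, 0, 0], "delta_rot": [0, 0, 0], "fingers": 0}
    - {"slide": [0, 0, 0], "delta_rot": [0, 0, 0], "fingers": 0}
    - {"slide": [0, 0, 0], "delta_rot": [0, 0, 0], "fingers": 0}
    - {"slide": [0, 0, 0], "delta_rot": [0, 0, 0], "fingers": 0}
    - {"slide": [0, 0, 0], "delta_rot": [0, 0, 0], "fingers": 0}
    - {"slide": [0, 0, 0], "delta_rot": [0, 0, 0], "fingers": 0}

```text
t: 29.1
eef_pos: [0.5531, 0.1395, 0.3422]
ee_rot: [3.141, 0.002, -0.058]
ft_force: [0.5, -0.2, -0.5]
width: 0.004
```

```bash
python3 look.py 16 scene top
python3 - <<'E'
from h import *
for n,k in(("scene",0),("scene",16),("top",0),("top",16)):
    P=cloud(n,np.load(f"pics/{n}{k}.npy")).reshape(-1,3);P=P[np.isfinite(P).all(1)];C=w2c(P)
    s=(abs(C[:,1])<.09)&(C[:,0]>-.06)&(C[:,0]<.10)&(C[:,2]>.15)&(C[:,2]<.23)
    a=np.polyfit(C[s,0],C[s,2],1);print(n,k,s.sum(),"lid z",np.median(C[s,2]).round(4),"slope",a.round(4))
P=cloud("scene",np.load("pics/scene16.npy")).reshape(-1,3);P=P[np.isfinite(P).all(1)];T=w2t(P)
s=(abs(T[:,1])<.1)&(T[:,0]>-.15)&(T[:,0]<.04)&(T[:,2]>.03)&(T[:,2]<.11);print(np.percentile(T[s],[1,99],axis=0).round(3))
E
```

```text
29.1 [0.5531 0.1395 0.3422] [ 3.141e+00  2.000e-03 -5.800e-02] [ 0.5 -0.2 -0.5] cooker [-0.0222 -0.0008  0.3422] 0.004 q [-0.42  0.24  0.15  1.62 -0.04  1.29 -0.32]
scene 0 2046 lid z 0.1883 slope [0.0027 0.1882]
scene 16 2039 lid z 0.1881 slope [0.0023 0.1881]
top 0 4063 lid z 0.1886 slope [0.0024 0.1886]
top 16 1024 lid z 0.1888 slope [-0.0048  0.1884]
[[-0.124 -0.073  0.031]
 [ 0.016  0.068  0.095]]
```

View pics/scene16.png

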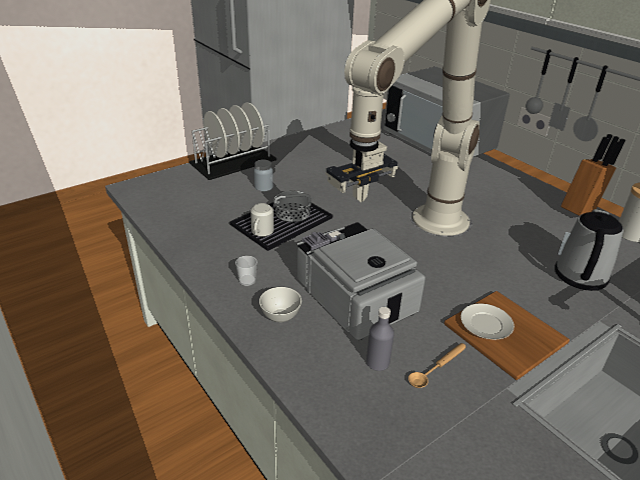

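View pics/top16.png

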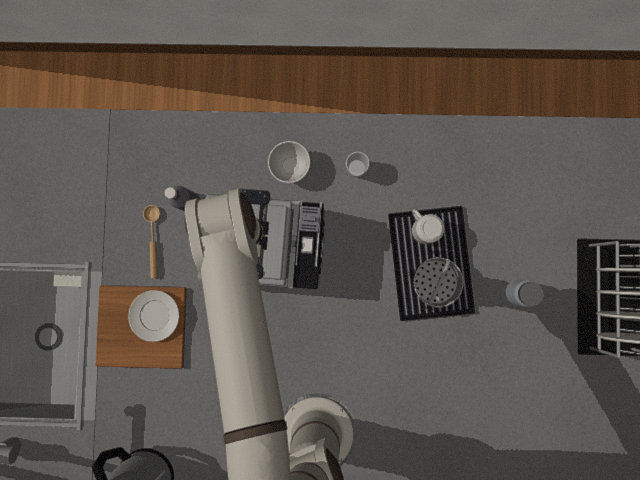

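The lid stays shut (same height and slope as at the start). The basket lies wholly inside the rim at about (438,283) in the top view. The bowl, cup, soap, jar, mug, spoon and plate are at their original pixels, and the arm is clear. I hand in.

```bash
python3 -c "
from bench import *
print(hand_in())"
```

```text
the job is handed in; nothing more can be done
None
```

The basket is standing on the draining tray beside the mug, and the cooker is closed again. I handed the job in at about 29 s of the 72 s allowed. I slid the catch fully aside and pressed the button, and the lid sprang open. I then lifted the basket out by its bar, set it on the free part of the tray and pushed the lid shut along its arc.

**Last checks**
- **Lid:** it stayed shut for over a second after I let go. Its height (0.188 m) and slope in the scene camera match the first picture. The top camera saw only part of the lid, past the arm, and read a slightly different slope (−0.005 against +0.002). I pressed the lid to its stop at about 14 N, a little over the 5 to 8 N the latch needs.
- **Basket:** it is level, and the scene-camera depth puts it wholly inside the rim. It spans x −124 to +16 mm and y −73 to +68 mm in tray coordinates. As the feet touched down, the wrist force rose to about 14 N upward, and I eased off before opening the fingers.
- **Everything else:** the mug, bowl, cup, soap, jar, spoon and plate look unmoved in both cameras. I compared these by eye in the pictures and did not measure them. The arm is clear of everything.
- **Catch:** I left it fully aside.

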